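# Close the sauce pots for the night

## Robot

A 7-joint arm with a two-finger parallel gripper is mounted at the origin on the work surface. World frame = base frame: x ahead of the robot, y to its left, z up, the work surface at z = 0. Lengths are in m, angles in rad, forces in N, time in s.
With the tool pointing down it reaches from about 0.425 to 0.925 m from the base axis. Payload 6.8 kg.
Tool frame: the origin (TCP) lies at the very end of the fingers, on their centre line; the grasp point (between the pads) lies 19 mm behind it; z points along the fingers, y is the direction in which the jaws open and shut (so a half turn about z gives the same grasp; the last joint's range is limited). The gripper opens to 85 mm and grips with 20 to 120 N. Pads are 22 mm wide; open, the fingers measure 114 mm over their backs; the gripper's body (76 mm by 85 mm) begins 54 mm behind the grasp point. The pads swing forward as they close: fully open they stand 13 mm farther back than shut.
Start: joints at [1.217, 0.477, 0.022, 1.555, -0.011, 1.109, -0.083], TCP at [0.164, -0.655, 0.231] pointing down, gripper open.
Joint ranges: [-2.96, 2.96], [-0.34, 2.1], [-1.41, 1.46], [0.24, 2.44], [-1.37, 4.51], [0.17, 1.92], [-2.96, 2.96]. Speed limits (rad/s): [2.39, 2.39, 3.14, 3.14, 3.14, 3.14, 3.14].

## Interface

Orientations are given as a rotation vector (axis times angle).
In Python, from bench import monitor, viewer, job gives the robot as it stands. The module is installed in compiled form; this text tells all that it offers.
- The arm moves only by the tool drive_tool, never from a script. Its argument "commands" is a list of rows, each an object with "linear": the shift along the tool's x, y, z in m, a list of three; "dr": the turn, a rotation vector about the tool's x, y, z in degrees, a list of three; "jaw": the closure, from 0 (fully open) to 1 (shut). A call has 1 to 8 rows; each row shifts and turns the pose as measured when the row begins, along the tool's axes as they then stand; what a row does not reach is not made up. A row lasts 1/8 s, in which the tool goes at most 62.5 mm and 10.7 degrees, less where a joint would pass 70% of its speed; a pose out of reach is approached as far as the arm can. A call is refused whole if a number of a shift passes 0.0625 or a number of a turn 10.7, either way. A call with a gripper value outside its range is refused whole. The fingers move at their own pace and stop on an object; "force" is the grip in N (left out, the last holds). Time passes only in rows, so rows that do not move let the fingers close. It gives the time, the measured TCP pose, the force and the opening at its end, in the units of the state.
- monitor.get_obs(): the state, without advancing time (a new reading comes with each control period).
- viewer.grab_frame(name): name is "side" or "top"; returns the picture (480x640x3 uint8, red, green, blue); there is no depth.
- viewer.calibration(name): a dict with "K" (3x3 intrinsics, pixels), "R" (3x3) and "t" (3): a world point X has camera coordinates R X + t. Camera axes: x right, y down, z forward; pixel columns grow to the right and rows downward; lengths in m; the calibration is good to about 2 mm. A picture is of the moment at which its call begins. calibration takes no time and is no camera call.
- job.hand_in(): hands the job in, once; it reports no verdict.
The state is a dict: "clock": time; "joints": joint angles; "qvel": joint speeds; "tau": joint torques, N m; "tcp_pos": TCP position; "orientation": TCP orientation; "contact_force": force on the tool from outside, world axes, zero at the start; "moment": the same for the moment, N m; "grip_width": finger opening in m.
Only numpy, scipy, OpenCV 4.12 (cv2) and the standard library are available. Lean on these libraries where they do the work, as an engineer would, in place of code of your own. Each camera call takes 0.05 s, during which the arm holds its last target.

## Task

The four washed steel sauce pots on the counter are dry and are to be closed for the night: put on each open pot the lid of its own size, from the lids lying on the counter, so that every lid sits level and fully down on its pot's rim. Set the lids down rather than dropping them, and leave the pots, the noodle bowl and the sauce dish standing where they are.

Things in the scene. Friction and masses are not known exactly. Their poses are not given: they have to be found in the camera images.
- lid_small_mid (a point): Lid of the smallest pot: stainless steel, loose, black knob up. Heights above its foot: tapered plug 0-12 mm, 44 mm across at the foot, 58 at its top; rim plate 76 mm across, underside at 12, domed top from 14.5 (edge) to 18 (centre); upright round knob 22 mm in diameter at 25-46, waisted below, top at 48. Point: on its axis, 24 mm above the foot; z up through the knob. About 70 g.
- pot_small_mouth (a point): The smallest pot: empty, open, straight-sided round stainless-steel pot, loose on the counter, 70 mm outside diameter, 64 inside, 64 high, no handles. Point: centre of its mouth, level with the rim; z is its axis, up. With the lid seated, the rim plate lies on the rim (lid's point 12 mm above this one), with 3 mm of sideways play.
- lid_medium_mid (a point): Lid of the second smallest pot: stainless steel, loose, black knob up. Heights above its foot: tapered plug 0-12 mm, 66 mm across at the foot, 80 at its top; rim plate 98 mm across, underside at 12, domed top from 14.5 (edge) to 18 (centre); upright round knob 22 mm in diameter at 25-46, waisted below, top at 48. Point: on its axis, 24 mm above the foot; z up through the knob. About 90 g.
- pot_medium_mouth (a point): The second smallest pot: empty, open, straight-sided round stainless-steel pot, loose on the counter, 92 mm outside diameter, 86 inside, 78 high, no handles. Point: centre of its mouth, level with the rim; z is its axis, up. With the lid seated, the rim plate lies on the rim (lid's point 12 mm above this one), with 3 mm of sideways play.
- lid_large_mid (a point): Lid of the second largest pot: stainless steel, loose, black knob up. Heights above its foot: tapered plug 0-12 mm, 88 mm across at the foot, 102 at its top; rim plate 120 mm across, underside at 12, domed top from 14.5 (edge) to 18 (centre); upright round knob 22 mm in diameter at 25-46, waisted below, top at 48. Point: on its axis, 24 mm above the foot; z up through the knob. About 120 g.
- pot_large_mouth (a point): The second largest pot: empty, open, straight-sided round stainless-steel pot, loose on the counter, 114 mm outside diameter, 108 inside, 92 high, no handles. Point: centre of its mouth, level with the rim; z is its axis, up. With the lid seated, the rim plate lies on the rim (lid's point 12 mm above this one), with 3 mm of sideways play.
- lid_largest_mid (a point): Lid of the largest pot: stainless steel, loose, black knob up. Heights above its foot: tapered plug 0-12 mm, 110 mm across at the foot, 124 at its top; rim plate 142 mm across, underside at 12, domed top from 14.5 (edge) to 18 (centre); upright round knob 22 mm in diameter at 25-46, waisted below, top at 48. Point: on its axis, 24 mm above the foot; z up through the knob. About 150 g.
- pot_largest_mouth (a point): The largest pot: empty, open, straight-sided round stainless-steel pot, loose on the counter, 136 mm outside diameter, 130 inside, 104 high, no handles. Point: centre of its mouth, level with the rim; z is its axis, up. With the lid seated, the rim plate lies on the rim (lid's point 12 mm above this one), with 3 mm of sideways play.
- bowl_mid (a point): White ceramic noodle bowl, 136 mm across the rim and 62 mm high, standing among the pots; not to be moved. This point is on its axis, half-way up.
- dish_mid (a point): Small white ceramic sauce dish, 88 mm across and 18 mm high, lying among the lids; not to be moved. This point is on its axis, half-way up.
Mind the look-alikes: they are no part of the job. What is shaped like the part that bears lid_largest_mid but brown or orange is not meant.

How it is judged:
By the outcome, as a careful person would: the job done as asked, in the order asked, and still so for the second after the job is handed in, with the robot touching nothing.
It also fails if it takes over 107 s, if anything falls off the work surface, if the arm or the gripper's body presses on something with over 40 N, if the wrist force passes 120 N, or if a joint passes its speed limit or range.

## Working session

There is one attempt and no reset: what is moved stays moved. The work goes in short steps, Python scripts to look and compute and a tool call to move; the robot and the scene stay as the last step left them, time stands still between calls to the robot, and variables do not carry over. Pictures are saved under pics/ and viewed, and the job is handed in when it is done.

Besides the shell and the picture viewer there is one more tool, called after "Call:" in YAML: its name, and indented under it one key for each argument. drive_tool: Moves the arm, as the interface text tells. Its arguments: {"type":"object","properties":{"commands":{"type":"array"},"force":{"type":"number"}},"required":["commands"]}

```bash
mkdir -p pics
python3 - <<'E'
from bench import monitor, viewer
import cv2
o=monitor.get_obs(); print(o)
for n in("side","top"):
    f=viewer.grab_frame(n); cv2.imwrite(f"pics/{n}0.png",f[:,:,::-1]); print(n,viewer.calibration(n))
E
```

```text
{'clock': 0.0, 'joints': array([ 1.21690337,  0.47780448,  0.02233432,  1.55649033, -0.01147833,
        1.10923097, -0.08309715]), 'qvel': array([-1.04147516e-03,  4.92370467e-04, -7.79967160e-04, -1.04253819e-03,
        9.62615588e-04,  3.23262986e-05,  5.52848495e-06]), 'tau': array([ 7.30100764e-04, -5.96436274e+01,  1.60831690e+00, -2.81185913e+01,
        1.24618207e-02,  9.42971790e-03, -5.51646302e-07]), 'tcp_pos': array([ 0.16408329, -0.65414368,  0.23030623]), 'orientation': array([-3.11613728e+00, -3.84963000e-01,  5.81830027e-04]), 'contact_force': array([-0.46257805, -0.4165474 ,  1.10070312]), 'moment': array([-0.02870935, -0.02168757,  0.01261236]), 'grip_width': 0.08556529533103494}
side {'K': array([[559.40917268,   0.        , 311.90969989],
       [  0.        , 559.40917268, 232.79051208],
       [  0.        ,   0.        ,   1.        ]]), 'R': array([[-0.96344194, -0.26730445,  0.0181095 ],
       [-0.17249481,  0.56716005, -0.80534155],
       [ 0.2050004 , -0.77902362, -0.59253441]]), 't': array([0.40547562, 0.1649644 , 1.36334357])}
top {'K': array([[453.10517327,   0.        , 317.63899484],
       [  0.        , 453.10517327, 239.9320051 ],
       [  0.        ,   0.        ,   1.        ]]), 'R': array([[ 0.01221602, -0.99985955, -0.01147426],
       [-0.98657894, -0.01018358, -0.16296717],
       [ 0.16282743,  0.01331107, -0.98656477]]), 't': array([0.0113694 , 0.45176752, 1.26658462])}
```

View pics/top0.png

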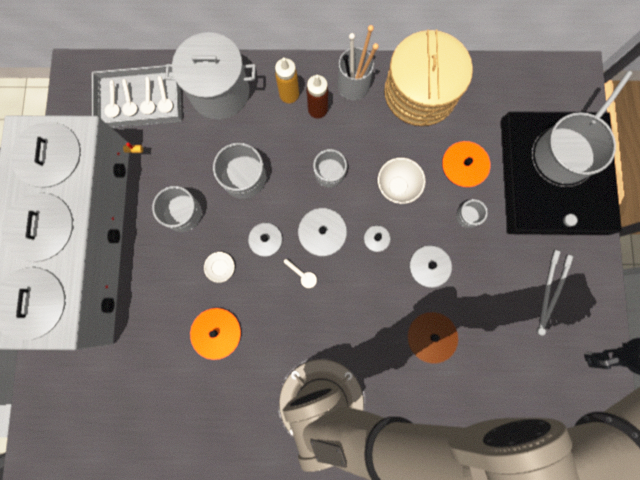

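View pics/side0.png

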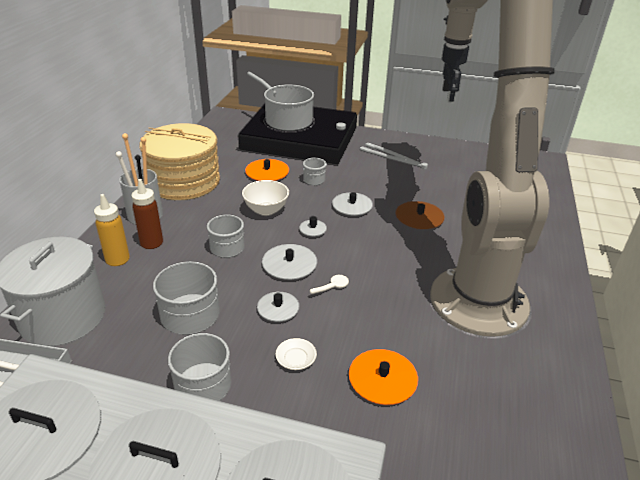

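```bash
cat > h.py <<'E'
import numpy as np, cv2
from bench import monitor, viewer
def cal(n):
    c=viewer.calibration(n); return c["K"],c["R"],c["t"]
def ray(n,u,v,z):
    K,R,t=cal(n); C=-R.T@t; d=R.T@np.linalg.solve(K,[u,v,1.]); return C+d*(z-C[2])/d[2]
def proj(n,X):
    K,R,t=cal(n); p=(R@np.atleast_2d(X).T).T+t; p=p@K.T; return p[:,:2]/p[:,2:]
def circ(x,y,z,r):
    a=np.linspace(0,2*np.pi,120); return np.c_[x+r*np.cos(a),y+r*np.sin(a),0*a+z]
def draw(im,n,C,r,s,off,col):
    p=(proj(n,circ(*C,r))+0.5-np.array(off))*s-.5
    cv2.polylines(im,[np.round(p*8).astype(np.int32)],True,col,1,cv2.LINE_AA,3)
E
python3 - <<'E'
from h import *
for k,(u,v) in dict(lA=(265,238),lB=(323,230),lC=(377,237),lD=(432,265)).items(): print(k,ray("top",u,v,.048))
for k,(u,v,z) in dict(p1=(240,168,.104),p2=(178,207,.092),p3=(330,166,.078),p4=(473,212,.064),bowl=(401,180,.062),dish=(219,267,.018)).items(): print(k,ray("top",u,v,z))
i=cv2.imread("pics/top0.png")
cv2.imwrite("pics/topc.png",cv2.resize(i[130:300,240:500],None,fx=3,fy=3,interpolation=cv2.INTER_CUBIC))
E
```

```text
lA [0.45386031 0.1668725  0.048     ]
lB [0.47879218 0.00131958 0.048     ]
lC [ 0.46003703 -0.15286035  0.048     ]
lD [ 0.38152667 -0.30693816  0.048     ]
p1 [0.64294949 0.23598704 0.104     ]
p2 [0.53191121 0.40759963 0.092     ]
p3 [ 0.65968044 -0.01684745  0.078     ]
p4 [ 0.53196777 -0.42333156  0.064     ]
bowl [ 0.62481312 -0.22168406  0.062     ]
dish [0.37229369 0.30168803 0.018     ]
```

View pics/topc.png

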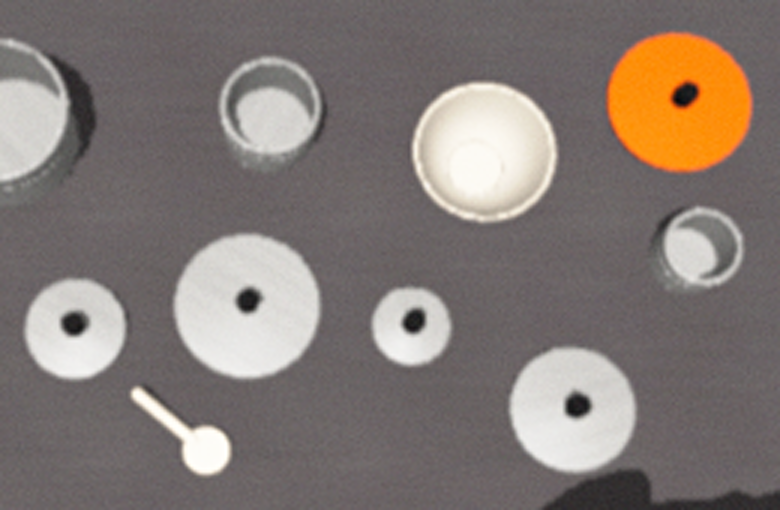

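```bash
python3 - <<'E'
from h import *
lids=dict(A=(.4539,.1669,.049),B=(.4788,.0013,.071),C=(.46,-.1529,.038),D=(.3815,-.3069,.06))
for k,(x,y,r) in lids.items():
  for n in("top","side"):
    im=cv2.imread(f"pics/{n}0.png"); g=im.min(2)
    p=proj(n,circ(x,y,.0135,r))
    m=(g>165).astype(np.uint8)
    cs,_=cv2.findContours(m,cv2.RETR_EXTERNAL,cv2.CHAIN_APPROX_NONE)
    c0=p.mean(0)
    b=[c for c in cs if cv2.contourArea(c)>100 and np.linalg.norm(c[:,0].mean(0)-c0)<15]
    if not b: print(k,n,"none");continue
    c=cv2.convexHull(max(b,key=cv2.contourArea))
    e=cv2.fitEllipse(max(b,key=cv2.contourArea)); ep=cv2.fitEllipse(p.astype(np.float32))
    X=ray(n,*(np.array(e[0])+c0-0+ (0-np.array(ep[0]))*1),.0135)*0+ray(n,*(np.array(e[0])),.0135)-ray(n,*ep[0],.0135)+np.array([x,y,0])
    print(k,n,np.round(X[:2],4),"axes",np.round(e[1],1),"model",np.round(ep[1],1))
E
python3 - <<'E'
from h import *
# crops with overlay for pots
pots=dict(p1=(.6429,.2360,.104,.068),p2=(.5319,.4076,.092,.057),p3=(.6597,-.0168,.078,.046),p4=(.532,-.4233,.064,.035))
rows=[]
for n in("top","side"):
  im=cv2.imread(f"pics/{n}0.png"); r_=[]
  for k,(x,y,z,r) in pots.items():
    c=proj(n,[[x,y,z-.02]])[0].astype(int)-[30,30] if 0 else proj(n,[[x,y,z]])[0].astype(int)-[40,40]
    cr=cv2.resize(im[c[1]:c[1]+80,c[0]:c[0]+80],None,fx=2.4,fy=2.4,interpolation=cv2.INTER_CUBIC)
    cr2=cr.copy(); draw(cr2,n,(x,y,z),r,2.4,c,(0,0,255)); r_.append(cr2)
  rows.append(np.hstack(r_))
cv2.imwrite("pics/pots.png",np.vstack(rows))
E
```

```text
A top [0.4564 0.1725] axes [31.7 32.6] model [32.8 33.6]
A side [0.4569 0.17  ] axes [27.3 40.3] model [29.  41.7]
B top [0.481  0.0048] axes [46.9 47.1] model [47.6 48.3]
B side [0.4822 0.0008] axes [33.8 53.7] model [34.7 54.8]
C top [ 0.4622 -0.1558] axes [24.7 25.1] model [25.5 26.1]
C side [ 0.4628 -0.1583] axes [14.4 25.1] model [15.9 27.1]
D top [ 0.3824 -0.3104] axes [39.7 41.2] model [40.6 42.3]
D side [ 0.3823 -0.3123] axes [20.2 39. ] model [22.  40.2]
```

View pics/pots.png

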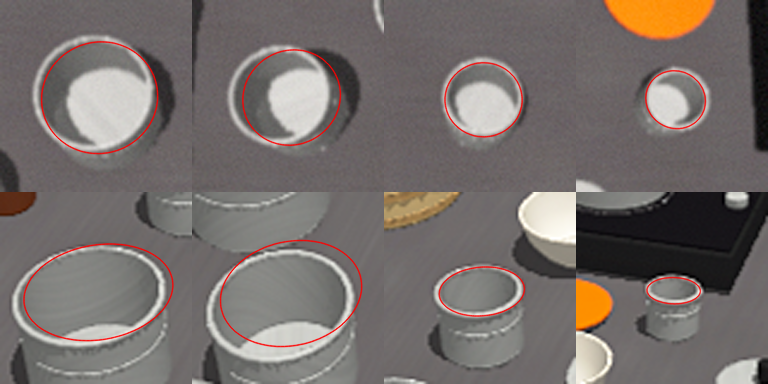

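```bash
cat > fit.py <<'E'
from h import *
from scipy.optimize import minimize
def fitpot(im,n,x,y,z,r):
    g=cv2.GaussianBlur(im,(0,0),.7).min(2).astype(np.float32)
    def samp(X):
        p=proj(n,X).astype(np.float32); return cv2.remap(g,p[:,0:1],p[:,1:2],cv2.INTER_LINEAR).ravel()
    def cost(a):
        ring=samp(circ(a[0],a[1],z,r-.0015)); out=samp(circ(a[0],a[1],z,r+.004))
        return -(np.mean(ring)-.7*np.mean(out))
    best=min(((cost((x+dx,y+dy)),x+dx,y+dy) for dx in np.arange(-.02,.0201,.002) for dy in np.arange(-.02,.0201,.002)))
    s=minimize(cost,best[1:],method="Nelder-Mead",options=dict(initial_simplex=[[best[1],best[2]],[best[1]+.002,best[2]],[best[1],best[2]+.002]]))
    return s.x,-s.fun
E
python3 - <<'E'
from fit import *
pots=dict(p1=(.6429,.2360,.104,.068),p2=(.5319,.4076,.092,.057),p3=(.6597,-.0168,.078,.046),p4=(.532,-.4233,.064,.035))
rows=[]
for n in("top","side"):
  im=cv2.imread(f"pics/{n}0.png"); r_=[]
  for k,(x,y,z,r) in pots.items():
    s,f=fitpot(im,n,x,y,z,r); print(n,k,np.round(s,4),round(float(f),1))
    c=proj(n,[[x,y,z]])[0].astype(int)-[40,40]
    cr=cv2.resize(im[c[1]:c[1]+80,c[0]:c[0]+80],None,fx=2.4,fy=2.4,interpolation=cv2.INTER_CUBIC)
    draw(cr,n,(*s,z),r,2.4,c,(0,0,255)); r_.append(cr)
  rows.append(np.hstack(r_))
cv2.imwrite("pics/pots2.png",np.vstack(rows))
E
```

```text
top p1 [0.6486 0.2445] 89.9
top p2 [0.5346 0.4234] 91.8Traceback (most recent call last):
  File "<stdin>", line 7, in <module>
  File "fit.py", line 11, in fitpot
    s=minimize(cost,best[1:],method="Nelder-Mead",options=dict(initial_simplex=[[best[1],best[2]],[best[1]+.002,best[2]],[best[1],best[2]+.002]]))
    res = _minimize_neldermead(fun, x0, args, callback, bounds=bounds,
                               **options)
    fxcc = func(xcc)
    fx = function(np.copy(x), *(wrapper_args + args))
  File "fit.py", line 8, in cost
    ring=samp(circ(a[0],a[1],z,r-.0015)); out=samp(circ(a[0],a[1],z,r+.004))
  File "fit.py", line 6, in samp
    p=proj(n,X).astype(np.float32); return cv2.remap(g,p[:,0:1],p[:,1:2],cv2.INTER_LINEAR).ravel()
      ~~~~^^^^^
  File "h.py", line 8, in proj
    K,R,t=cal(n); p=(R@np.atleast_2d(X).T).T+t; p=p@K.T; return p[:,:2]/p[:,2:]
          ~~~^^^
  File "h.py", line 4, in cal
    c=viewer.calibration(n); return c["K"],c["R"],c["t"]
ValueError: time passes only in moves, steps and waits
```

```bash
python3 - <<'E'
s=open('h.py').read()
s=s.replace('''def cal(n):
    c=viewer.calibration(n); return c["K"],c["R"],c["t"]''','''import functools
@functools.lru_cache(None)
def cal(n):
    c=viewer.calibration(n); return c["K"],c["R"],c["t"]''')
open('h.py','w').write(s)
E
cat > runp.py <<'E'
from fit import *
pots=dict(p1=(.6429,.2440,.104,.068),p2=(.5319,.4176,.092,.057),p3=(.6597,-.0168,.078,.046),p4=(.532,-.4233,.064,.035))
rows=[]
for n in("top","side"):
  im=cv2.imread(f"pics/{n}0.png"); r_=[]
  for k,(x,y,z,r) in pots.items():
    s,f=fitpot(im,n,x,y,z,r); print(n,k,np.round(s,4),round(float(f),1))
    c=proj(n,[[x,y,z]])[0].astype(int)-[40,40]
    cr=cv2.resize(im[c[1]:c[1]+80,c[0]:c[0]+80],None,fx=2.4,fy=2.4,interpolation=cv2.INTER_CUBIC)
    draw(cr,n,(*s,z),r,2.4,c,(0,0,255)); r_.append(cr)
  rows.append(np.hstack(r_))
cv2.imwrite("pics/pots2.png",np.vstack(rows))
E
python3 runp.py; python3 -c "from bench import monitor;print(monitor.get_obs()['clock'])"
```

```text
top p1 [0.6486 0.2445] 89.9
top p2 [0.5346 0.4234] 91.8
top p3 [ 0.6638 -0.0152] 87.2
top p4 [ 0.5333 -0.4271] 90.1
side p1 [0.6489 0.2432] 95.8
side p2 [0.5351 0.4217] 106.6
side p3 [ 0.6633 -0.0161] 81.8
side p4 [ 0.5321 -0.4268] 80.7
0.1
```

View pics/pots2.png

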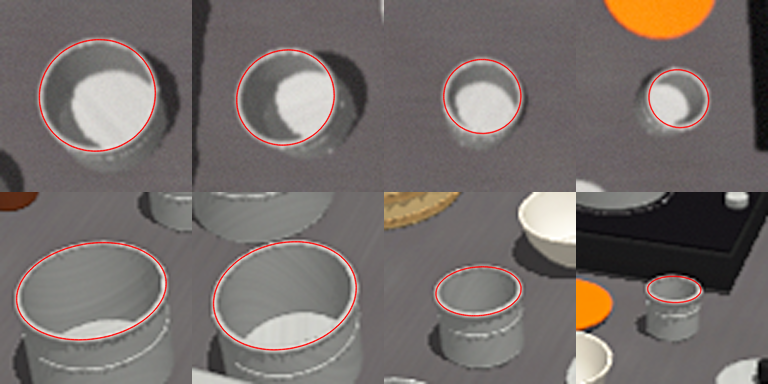

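The pots fit to within 1–2 mm in both views. Next I refit the lids and their knobs the same way.

```bash
cat > runl.py <<'E'
from fit import *
lids=dict(A=(.4565,.171,.049),B=(.4815,.0028,.071),C=(.4625,-.157,.038),D=(.3824,-.311,.06))
rows=[]
def fitlid(im,n,x,y,z,r):
    g=cv2.GaussianBlur(im,(0,0),.7).min(2).astype(np.float32)
    def samp(X):
        p=proj(n,X).astype(np.float32); return cv2.remap(g,p[:,0:1],p[:,1:2],cv2.INTER_LINEAR).ravel()
    cost=lambda a:-np.mean(samp(circ(a[0],a[1],z,r-.0025)))+np.mean(samp(circ(a[0],a[1],z,r+.0025)))
    s=minimize(cost,(x,y),method="Nelder-Mead",options=dict(initial_simplex=[[x,y],[x+.004,y],[x,y+.004]])); return s.x
for n in("top","side"):
  im=cv2.imread(f"pics/{n}0.png"); r_=[]
  g=im.max(2)
  for k,(x,y,r) in lids.items():
    s=fitlid(im,n,x,y,.0135,r)
    c=proj(n,[[*s,.0135]])[0].astype(int)-[30,30]
    m=(g[c[1]:c[1]+60,c[0]:c[0]+60]<100).astype(np.uint8); 
    yy,xx=np.mgrid[:60,:60]; m[(yy-24)**2+(xx-30)**2>14**2]=0
    # knob centroid vs height-averaged knob volume (z~.036)
    kc=np.array([xx[m>0].mean(),yy[m>0].mean()])+c; K=ray(n,*kc,.036)
    print(n,k,np.round(s,4),"knob",np.round(K[:2],4),m.sum())
    cr=cv2.resize(im[c[1]:c[1]+60,c[0]:c[0]+60],None,fx=3.2,fy=3.2,interpolation=cv2.INTER_CUBIC)
    draw(cr,n,(*s,.0135),r,3.2,c,(0,0,255)); draw(cr,n,(*s,.047),.011,3.2,c,(0,255,0));r_.append(cr)
  rows.append(np.hstack(r_))
cv2.imwrite("pics/lids2.png",np.vstack(rows))
E
python3 runl.py
```

```text
top A [0.4564 0.1728] knob [0.4576 0.1703] 46
top B [0.4811 0.0046] knob [0.4819 0.0033] 42
top C [ 0.4622 -0.1559] knob [ 0.4681 -0.1558] 47
top D [ 0.3824 -0.3107] knob [ 0.3836 -0.3101] 48
side A [0.4578 0.1691] knob [0.4575 0.1721] 110
side B [0.482  0.0015] knob [0.4818 0.0027] 98
side C [ 0.4631 -0.1583] knob [ 0.4633 -0.1552] 91
side D [ 0.383  -0.3129] knob [ 0.384  -0.3096] 77
```

View pics/lids2.png

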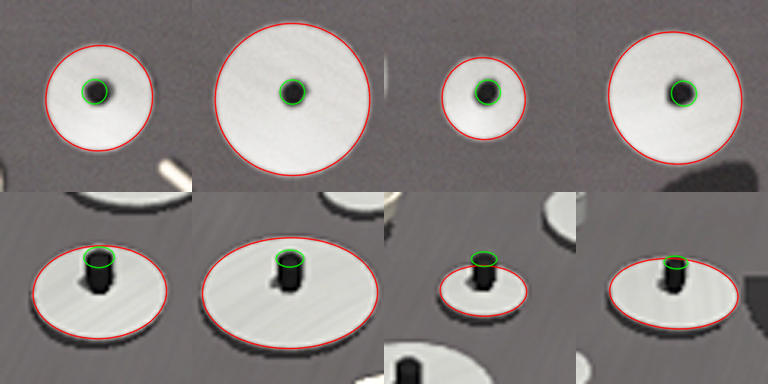

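The four steel lids in the top view, at the given sizes:

| Lid | Pixel | Size | Pot | Pot pixel |
|---|---|---|---|---|
| A | (265,240) | medium | p3 | (330,168) |
| B | (322,231) | largest | p1 | (240,170) |
| C | (377,238) | small | p4 | (472,213) |
| D | (431,266) | large | p2 | (180,208) |

The orange and brown lids at (467,163), (215,333) and (433,337) are the look-alikes, so I leave them. The crop confirms the diameters.

```bash
cat > go.py <<'E'
import sys,numpy as np
from bench import monitor
from scipy.spatial.transform import Rotation as R
o=monitor.get_obs(); T=R.from_rotvec(o["orientation"]); M=T.as_matrix()
np.set_printoptions(precision=4,suppress=True)
print("t",round(o["clock"],2),"tcp",o["tcp_pos"],"w",round(o["grip_width"],4),"F",o["contact_force"],"q",o["joints"])
ax=M[:,2]; v=np.cross(ax,[0,0,-1]); print("level dr deg",np.degrees(M.T@v),"yaw of y",round(float(np.degrees(np.arctan2(M[1,1],M[0,1]))),2))
print("M",M.tolist() if "-m" in sys.argv else "")
a=[x for x in sys.argv[1:] if x!="-m"]
if a:
    d=np.array(list(map(float,a)))-o["tcp_pos"]; l=M.T@d
    n=max(1,int(np.ceil(np.abs(l).max()/.05))); print("delta tool mm",l*1000,"rows",n,"per row",l/n*1000)
E
python3 go.py .3827 -.3115 .2
```

```text
t 0.1 tcp [ 0.1642 -0.6542  0.2304] w 0.0855 F [-0.2448  0.2891 -0.2383] q [ 1.2168  0.4778  0.0223  1.5563 -0.0115  1.1093 -0.0831]
level dr deg [-0.098   0.0056  0.    ] yaw of y -75.91
M 
delta tool mm [ 295.3864 -279.1226   30.8437] rows 6 per row [ 49.2311 -46.5204   5.1406]
```

Call:
drive_tool:
  commands:
    - {"linear": [0.049,-0.0465,0.005],"dr": [0,0,0],"jaw": 0}
    - {"linear": [0.049,-0.0465,0.005],"dr": [0,0,0],"jaw": 0}
    - {"linear": [0.049,-0.0465,0.005],"dr": [0,0,0],"jaw": 0}
    - {"linear": [0.049,-0.0465,0.005],"dr": [0,0,0],"jaw": 0}
    - {"linear": [0.049,-0.0465,0.005],"dr": [0,0,0],"jaw": 0}
    - {"linear": [0.049,-0.0465,0.005],"dr": [0,0,0],"jaw": 0}
    - {"linear": [0,0,0],"dr": [0,0,0],"jaw": 0}
  force: 40

```text
clock: 0.98
tcp_pos: [0.3671, -0.332, 0.1998]
orientation: [-3.115, -0.384, 0.004]
contact_force: [-1.6, -0.9, -0.3]
grip_width: 0.0855
```

```bash
python3 go.py .3827 -.3115 .1
```

```text
t 0.97 tcp [ 0.3671 -0.332   0.1998] w 0.0855 F [-1.5696 -0.8667 -0.2706] q [ 0.7365  0.2268 -0.1459  2.      0.04    0.9217 -0.7555]
level dr deg [-0.2111  0.1244 -0.    ] yaw of y -75.95
M 
delta tool mm [ 20.3271 -15.7302  99.7757] rows 2 per row [10.1635 -7.8651 49.8879]
```

Call:
drive_tool:
  commands:
    - {"linear": [0.01,-0.008,0.045],"dr": [-0.2,0.1,0],"jaw": 0}
    - {"linear": [0.01,-0.008,0.05],"dr": [0,0,0],"jaw": 0}
    - {"linear": [0,0,0],"dr": [0,0,0],"jaw": 0}

```text
clock: 1.35
tcp_pos: [0.3826, -0.3133, 0.1036]
orientation: [3.116, 0.383, 0.001]
contact_force: [-1.2, 0.1, 0.4]
grip_width: 0.0854
```

```bash
python3 go.py .3827 -.3115 .023
python3 - <<'E'
from h import *
o=monitor.get_obs(); p=o["tcp_pos"]
r=[]
for n in("top","side"):
    f=viewer.grab_frame(n)[:,:,::-1].copy(); 
    q=proj(n,[p])[0]; print(n,q)
    c=q.astype(int)-[50,60]; cr=cv2.resize(f[c[1]:c[1]+110,c[0]:c[0]+100],None,fx=4,fy=4,interpolation=cv2.INTER_CUBIC)
    a=tuple(int(v) for v in (q+.5-c)*4); cv2.circle(cr,a,3,(0,0,255),-1); r.append(cr)
cv2.imwrite("pics/d1.png",np.hstack(r))
E
```

```text
t 1.35 tcp [ 0.3826 -0.3133  0.1036] w 0.0854 F [-1.1895  0.1486  0.3802] q [ 0.6837  0.3612 -0.1494  2.0865  0.0847  0.6974 -0.8475]
level dr deg [ 0.1505 -0.0091  0.    ] yaw of y -76.0
M 
delta tool mm [ 0.5009 -1.9335 80.611 ] rows 2 per row [ 0.2504 -0.9668 40.3055]
top [439.24827116 262.38875136]
side [354.08341485 176.944353  ]
```

View pics/d1.png

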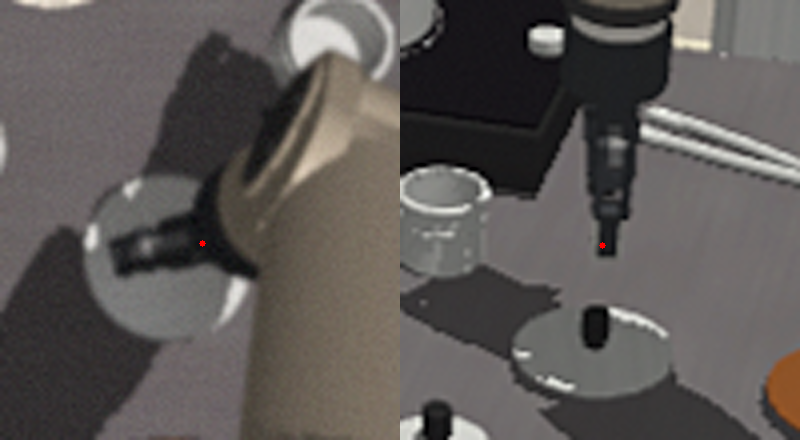

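Call:
drive_tool:
  commands:
    - {"linear": [0.0005,-0.002,0.04],"dr": [0.15,0,0],"jaw": 0}
    - {"linear": [0,0,0.03],"dr": [0,0,0],"jaw": 0}
    - {"linear": [0,0,0.008],"dr": [0,0,0],"jaw": 0}
    - {"linear": [0,0,0],"dr": [0,0,0],"jaw": 0}

```text
clock: 1.95
tcp_pos: [0.3891, -0.323, 0.036]
orientation: [3.102, 0.368, 0.024]
contact_force: [-0.8, 0.4, 0.8]
grip_width: 0.0854
```

```bash
python3 go.py .3827 -.3115 .023
```

```text
t 1.95 tcp [ 0.3891 -0.323   0.036 ] w 0.0854 F [-0.7809  0.4202  0.8058] q [ 0.6695  0.4828 -0.1254  2.112   0.1228  0.5304 -0.8812]
level dr deg [ 1.0895 -0.7555 -0.    ] yaw of y -76.49
M 
delta tool mm [ -3.682  -12.8733  12.7378] rows 1 per row [ -3.682  -12.8733  12.7378]
```

Call:
drive_tool:
  commands:
    - {"linear": [-0.004,-0.013,0.0],"dr": [1.1,-0.75,0],"jaw": 0}
    - {"linear": [0,0,0],"dr": [0,0,0],"jaw": 0}

```text
clock: 2.2
tcp_pos: [0.3828, -0.3117, 0.0383]
orientation: [3.119, 0.368, 0.003]
contact_force: [-0.8, -0.7, 0.4]
grip_width: 0.0855
```

```bash
python3 go.py .3827 -.3115 .023
```

```text
t 2.2 tcp [ 0.3828 -0.3117  0.0383] w 0.0855 F [-0.84   -0.7426  0.4007] q [ 0.6654  0.473  -0.1319  2.1225  0.1147  0.5504 -0.8856]
level dr deg [ 0.0855 -0.0931  0.    ] yaw of y -76.53
M 
delta tool mm [-0.0485 -0.2659 15.2943] rows 1 per row [-0.0485 -0.2659 15.2943]
```

Call:
drive_tool:
  commands:
    - {"linear": [0,0,0.006],"dr": [0.1,-0.1,0],"jaw": 0}
    - {"linear": [0,0,0.005],"dr": [0,0,0],"jaw": 0}
    - {"linear": [0,0,0.004],"dr": [0,0,0],"jaw": 0}
    - {"linear": [0,0,0],"dr": [0,0,0],"jaw": 0}

```text
clock: 2.7
tcp_pos: [0.3832, -0.3119, 0.0229]
orientation: [3.119, 0.369, 0.001]
contact_force: [0.3, -0.2, 0.3]
grip_width: 0.0856
```

```bash
python3 go.py .3827 -.3115 .023
```

```text
t 2.7 tcp [ 0.3832 -0.3119  0.0229] w 0.0856 F [ 0.3178 -0.1905  0.3077] q [ 0.6599  0.5025 -0.1259  2.1257  0.1223  0.5192 -0.8921]
level dr deg [ 0.0331 -0.0315  0.    ] yaw of y -76.5
M 
delta tool mm [-0.4211 -0.5515 -0.0837] rows 1 per row [-0.4211 -0.5515 -0.0837]
```

Call:
drive_tool:
  commands:
    - {"linear": [0,0,0],"dr": [0,0,0],"jaw": 0.5}
    - {"linear": [0,0,0],"dr": [0,0,0],"jaw": 0.8}
    - {"linear": [0,0,0],"dr": [0,0,0],"jaw": 1}
    - {"linear": [0,0,0],"dr": [0,0,0],"jaw": 1}
    - {"linear": [0,0,0],"dr": [0,0,0],"jaw": 1}
    - {"linear": [0,0,0],"dr": [0,0,0],"jaw": 1}
  force: 40

```text
clock: 3.45
tcp_pos: [0.3833, -0.312, 0.0231]
orientation: [3.119, 0.369, 0.001]
contact_force: [0.6, -0.6, -0.4]
grip_width: 0.0202
```

```bash
python3 go.py .3827 -.3115 .2
```

```text
t 3.45 tcp [ 0.3833 -0.312   0.0231] w 0.0202 F [ 0.5511 -0.5847 -0.4143] q [ 0.66    0.5021 -0.126   2.1255  0.1223  0.5196 -0.8922]
level dr deg [ 0.0409 -0.036   0.    ] yaw of y -76.51
M 
delta tool mm [  -0.3729   -0.5201 -176.8636] rows 4 per row [ -0.0932  -0.13   -44.2159]
```

Call:
drive_tool:
  commands:
    - {"linear": [0,0,0],"dr": [0,0,0],"jaw": 1}
    - {"linear": [0,0,-0.01],"dr": [0,0,0],"jaw": 1}
    - {"linear": [0,0,-0.025],"dr": [0,0,0],"jaw": 1}
    - {"linear": [0,0,-0.045],"dr": [0,0,0],"jaw": 1}
    - {"linear": [0,0,-0.045],"dr": [0,0,0],"jaw": 1}
    - {"linear": [0,0,-0.04],"dr": [0,0,0],"jaw": 1}
    - {"linear": [0,0,-0.03],"dr": [0,0,0],"jaw": 1}
    - {"linear": [0,0,0],"dr": [0,0,0],"jaw": 1}
  force: 60

```text
clock: 4.45
tcp_pos: [0.3821, -0.3111, 0.2268]
orientation: [3.12, 0.37, 0.0]
contact_force: [-0.5, -0.6, -1.9]
grip_width: 0.02
```

```bash
python3 go.py .48 .1 .22
python3 - <<'E'
from h import *
o=monitor.get_obs(); p=o["tcp_pos"]
f=viewer.grab_frame("side")[:,:,::-1].copy(); c=proj("side",[p])[0].astype(int)-[70,60]
cv2.imwrite("pics/d2.png",cv2.resize(f[c[1]:c[1]+120,c[0]:c[0]+140],None,fx=4,fy=4,interpolation=cv2.INTER_CUBIC))
E
```

```text
t 4.45 tcp [ 0.3821 -0.3111  0.2268] w 0.02 F [-0.5428 -0.5642 -1.8957] q [ 0.7018  0.1899 -0.1641  1.9774  0.0371  0.9769 -0.815 ]
level dr deg [ 0.0025 -0.0126  0.    ] yaw of y -76.48
M 
delta tool mm [ 191.292  -376.7727    6.8368] rows 8 per row [ 23.9115 -47.0966   0.8546]
```

View pics/d2.png

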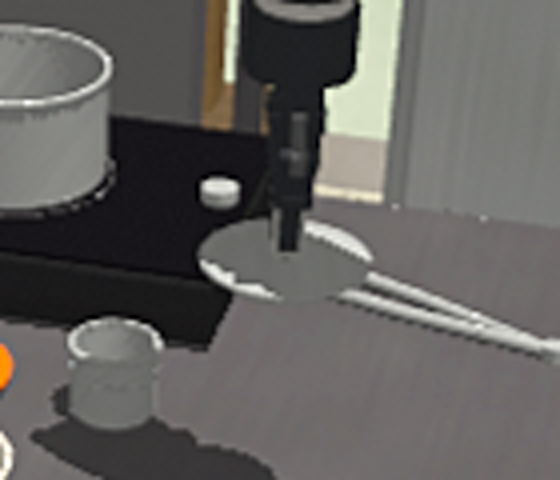

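Call:
drive_tool:
  commands:
    - {"linear": [0.012,-0.023,0],"dr": [0,0,0],"jaw": 1}
    - {"linear": [0.024,-0.047,0],"dr": [0,0,0],"jaw": 1}
    - {"linear": [0.024,-0.047,0],"dr": [0,0,0],"jaw": 1}
    - {"linear": [0.024,-0.047,0],"dr": [0,0,0],"jaw": 1}
    - {"linear": [0.024,-0.047,0],"dr": [0,0,0],"jaw": 1}
    - {"linear": [0.024,-0.047,0],"dr": [0,0,0],"jaw": 1}
    - {"linear": [0.024,-0.047,0],"dr": [0,0,0],"jaw": 1}
    - {"linear": [0.02,-0.04,0],"dr": [0,0,0],"jaw": 1}

```text
clock: 5.5
tcp_pos: [0.4664, 0.0739, 0.2146]
orientation: [-3.115, -0.355, 0.032]
contact_force: [0.2, -0.8, -2.3]
grip_width: 0.0198
```

```bash
python3 go.py .535 .4225 .21
```

```text
t 5.5 tcp [0.4664 0.0739 0.2146] w 0.0198 F [ 0.1698 -0.8028 -2.3044] q [ 0.1443  0.209  -0.4807  2.0031  0.103   0.9736 -1.7311]
level dr deg [-0.5168  1.1115 -0.    ] yaw of y -77.01
M 
delta tool mm [ 145.3518 -324.1999    4.6577] rows 7 per row [ 20.7645 -46.3143   0.6654]
```

Call:
drive_tool:
  commands:
    - {"linear": [0,0,0],"dr": [-0.5,1.1,8],"jaw": 1}
    - {"linear": [0,0,0],"dr": [0,0,10],"jaw": 1}
    - {"linear": [0,0,0],"dr": [0,0,10],"jaw": 1}
    - {"linear": [0,0,0],"dr": [0,0,10],"jaw": 1}
    - {"linear": [0,0,0],"dr": [0,0,10],"jaw": 1}
    - {"linear": [0,0,0],"dr": [0,0,8],"jaw": 1}
    - {"linear": [0,0,0],"dr": [0,0,0],"jaw": 1}

```text
clock: 6.38
tcp_pos: [0.4579, 0.0775, 0.203]
orientation: [2.902, -1.177, -0.031]
contact_force: [0.7, 0.2, -2.4]
grip_width: 0.0197
```

```bash
python3 go.py .535 .4225 .21
```

```text
t 6.38 tcp [0.4579 0.0775 0.203 ] w 0.0197 F [ 0.7497  0.1831 -2.3641] q [ 0.017   0.198  -0.3541  2.0371  0.078   0.9416 -2.7194]
level dr deg [0.967 0.827 0.   ] yaw of y -134.14
M 
delta tool mm [-185.068  -301.099    -9.3741] rows 7 per row [-26.4383 -43.0141  -1.3392]
```

Call:
drive_tool:
  commands:
    - {"linear": [0,0,-0.005],"dr": [1,0.8,0],"jaw": 1}
    - {"linear": [0,0,0],"dr": [0,0,-10],"jaw": 1}
    - {"linear": [0,0,0],"dr": [0,0,-10],"jaw": 1}
    - {"linear": [0,0,0],"dr": [0,0,-10],"jaw": 1}
    - {"linear": [0,0,0],"dr": [0,0,-10],"jaw": 1}
    - {"linear": [0,0,0],"dr": [0,0,-10],"jaw": 1}
    - {"linear": [0,0,0],"dr": [0,0,-10],"jaw": 1}
    - {"linear": [0,0,-0.005],"dr": [0,0,-10],"jaw": 1}

```text
clock: 7.38
tcp_pos: [0.4548, 0.0767, 0.2119]
orientation: [3.039, 0.793, 0.003]
contact_force: [-0.2, 0.2, -1.9]
grip_width: 0.0195
```

Call:
drive_tool:
  commands:
    - {"linear": [0,0,-0.005],"dr": [0,0,-10],"jaw": 1}
    - {"linear": [0,0,0],"dr": [0,0,-10],"jaw": 1}
    - {"linear": [0,0,0],"dr": [0,0,-10],"jaw": 1}
    - {"linear": [0,0,0],"dr": [0,0,-10],"jaw": 1}
    - {"linear": [0,0,0],"dr": [0,0,-5],"jaw": 1}
    - {"linear": [0,0,0],"dr": [0,0,0],"jaw": 1}

```text
clock: 8.12
tcp_pos: [0.4533, 0.0759, 0.2175]
orientation: [2.463, 1.944, 0.006]
contact_force: [0.4, 0.7, -1.2]
grip_width: 0.02
```

```bash
python3 go.py .535 .4225 .21
```

```text
t 8.12 tcp [0.4533 0.0759 0.2175] w 0.02 F [ 0.4459  0.7408 -1.2485] q [ 0.2627  0.1866 -0.6246  2.0354  0.1368  0.9537 -0.6669]
level dr deg [ 0.3258 -0.0266 -0.    ] yaw of y -13.43
M 
delta tool mm [356.1004  -1.0956   7.6213] rows 8 per row [44.5126 -0.1369  0.9527]
```

Call:
drive_tool:
  commands:
    - {"linear": [0.025,0,0],"dr": [0.3,0,0],"jaw": 1}
    - {"linear": [0.045,0,0],"dr": [0,0,0],"jaw": 1}
    - {"linear": [0.045,0,0],"dr": [0,0,0],"jaw": 1}
    - {"linear": [0.045,0,0],"dr": [0,0,0],"jaw": 1}
    - {"linear": [0.045,0,0],"dr": [0,0,0],"jaw": 1}
    - {"linear": [0.045,0,0],"dr": [0,0,0],"jaw": 1}
    - {"linear": [0.045,0,0],"dr": [0,0,0],"jaw": 1}
    - {"linear": [0.03,0,0],"dr": [0,0,0],"jaw": 1}

```text
clock: 9.12
tcp_pos: [0.5339, 0.3955, 0.2159]
orientation: [2.48, 1.922, 0.0]
contact_force: [-0.0, -0.0, -1.4]
grip_width: 0.0202
```

```bash
python3 go.py .535 .4225 .21
```

```text
t 9.12 tcp [0.5339 0.3955 0.2159] w 0.0202 F [-0.0369 -0.0307 -1.4361] q [-0.2941  0.5508 -0.6368  1.5641  0.3533  1.1441 -1.2601]
level dr deg [0.1861 0.1379 0.    ] yaw of y -14.44
M 
delta tool mm [26.4854 -5.6508  5.7801] rows 1 per row [26.4854 -5.6508  5.7801]
```

Call:
drive_tool:
  commands:
    - {"linear": [0.026,-0.0055,0],"dr": [0.2,0.1,0],"jaw": 1}
    - {"linear": [0,0,0.03],"dr": [0,0,0],"jaw": 1}
    - {"linear": [0,0,0.04],"dr": [0,0,0],"jaw": 1}
    - {"linear": [0,0,0.015],"dr": [0,0,0],"jaw": 1}
    - {"linear": [0,0,0],"dr": [0,0,0],"jaw": 1}

```text
clock: 9.75
tcp_pos: [0.5345, 0.4269, 0.1287]
orientation: [-2.482, -1.923, -0.002]
contact_force: [0.9, 0.5, -0.4]
grip_width: 0.0199
```

```bash
python3 go.py .535 .4225 .103
cat > look.py <<'E'
from h import *
import sys
out=sys.argv[1]; p=np.array(list(map(float,sys.argv[2:5])))
r=[]
for n in("top","side"):
    f=viewer.grab_frame(n)[:,:,::-1].copy(); c=proj(n,[p])[0].astype(int)-[50,60]; c=np.clip(c,0,[540,360])
    r.append(cv2.resize(f[c[1]:c[1]+120,c[0]:c[0]+100],None,fx=4,fy=4,interpolation=cv2.INTER_CUBIC))
cv2.imwrite(out,np.hstack(r))
E
python3 look.py pics/d3.png .535 .4225 .09
```

```text
t 9.75 tcp [0.5345 0.4269 0.1287] w 0.0199 F [ 0.8651  0.4916 -0.4333] q [-0.3603  0.665  -0.6005  1.5876  0.4201  1.0191 -1.3366]
level dr deg [-0.0253 -0.1346  0.    ] yaw of y -14.48
M 
delta tool mm [-4.177   1.62   25.6523] rows 1 per row [-4.177   1.62   25.6523]
```

View pics/d3.png

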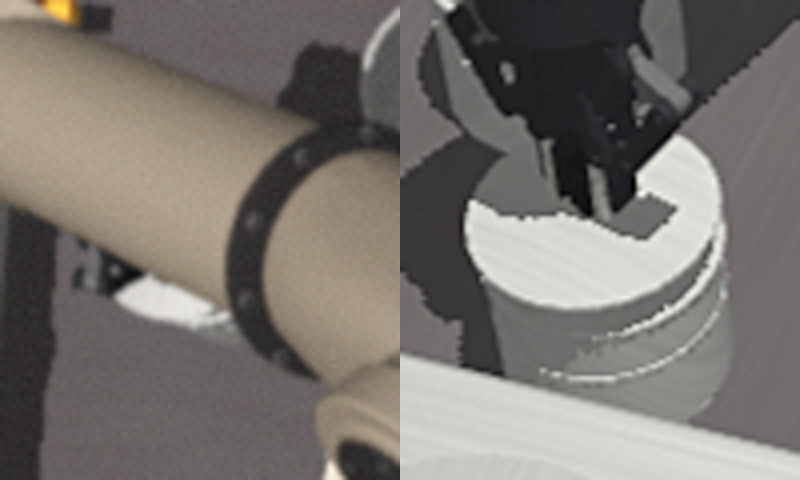

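Call:
drive_tool:
  commands:
    - {"linear": [-0.004,0.0015,0.003],"dr": [0,-0.1,0],"jaw": 1}
    - {"linear": [0,0,0.003],"dr": [0,0,0],"jaw": 1}
    - {"linear": [0,0,0],"dr": [0,0,0],"jaw": 1}

```text
clock: 10.22
tcp_pos: [0.5372, 0.4239, 0.1273]
orientation: [-2.484, -1.922, -0.012]
contact_force: [-0.4, -0.1, -0.5]
grip_width: 0.02
```

```bash
python3 go.py .535 .4225 .103
```

```text
t 10.22 tcp [0.5372 0.4239 0.1273] w 0.02 F [-0.3843 -0.0658 -0.5318] q [-0.3552  0.6636 -0.5989  1.5932  0.4237  1.0092 -1.3353]
level dr deg [ 0.2418 -0.382   0.    ] yaw of y -14.55
M 
delta tool mm [-2.0971 -1.9188 24.3182] rows 1 per row [-2.0971 -1.9188 24.3182]
```

Call:
drive_tool:
  commands:
    - {"linear": [-0.002,-0.002,0.008],"dr": [0.25,-0.4,0],"jaw": 1}
    - {"linear": [0,0,0.006],"dr": [0,0,0],"jaw": 1}
    - {"linear": [0,0,0],"dr": [0,0,0],"jaw": 1}

```text
clock: 10.6
tcp_pos: [0.5346, 0.4224, 0.1124]
orientation: [2.485, 1.922, -0.002]
contact_force: [0.5, 0.0, -0.8]
grip_width: 0.0201
```

```bash
python3 go.py .535 .4225 .103
```

```text
t 10.6 tcp [0.5346 0.4224 0.1124] w 0.0201 F [ 0.4525  0.0454 -0.8076] q [-0.3605  0.6796 -0.5923  1.6031  0.4318  0.9938 -1.3432]
level dr deg [-0.0294  0.0477  0.    ] yaw of y -14.55
M 
delta tool mm [0.1752 0.3756 9.3537] rows 1 per row [0.1752 0.3756 9.3537]
```

Aligned, with the plug about 3 mm into the mouth and no contact so far. I lower it gently.

Call:
drive_tool:
  commands:
    - {"linear": [0,0,0.004],"dr": [0,0,0],"jaw": 1}
    - {"linear": [0,0,0.003],"dr": [0,0,0],"jaw": 1}
    - {"linear": [0,0,0.002],"dr": [0,0,0],"jaw": 1}
    - {"linear": [0,0,0],"dr": [0,0,0],"jaw": 1}

```text
clock: 11.1
tcp_pos: [0.535, 0.4226, 0.1034]
orientation: [2.485, 1.922, -0.0]
contact_force: [0.9, -1.2, 0.1]
grip_width: 0.0199
```

```bash
python3 go.py .535 .4225 .103
```

```text
t 11.1 tcp [0.535  0.4226 0.1034] w 0.0199 F [ 0.8793 -1.161   0.1483] q [-0.3636  0.6895 -0.5875  1.6081  0.4392  0.9793 -1.3486]
level dr deg [ 0.0128  0.0252 -0.    ] yaw of y -14.55
M 
delta tool mm [-0.0995  0.0258  0.3994] rows 1 per row [-0.0995  0.0258  0.3994]
```

Call:
drive_tool:
  commands:
    - {"linear": [0,0,0.0015],"dr": [0,0,0],"jaw": 1}
    - {"linear": [0,0,0],"dr": [0,0,0],"jaw": 1}

```text
clock: 11.35
tcp_pos: [0.5353, 0.4228, 0.1036]
orientation: [2.484, 1.921, 0.001]
contact_force: [0.1, -0.0, -2.0]
grip_width: 0.0198
```

Call:
drive_tool:
  commands:
    - {"linear": [0,0,0.002],"dr": [0,0,0],"jaw": 1}
    - {"linear": [0,0,0.002],"dr": [0,0,0],"jaw": 1}

```text
clock: 11.6
tcp_pos: [0.5355, 0.423, 0.1032]
orientation: [2.484, 1.92, 0.002]
contact_force: [-4.6, -6.4, 15.4]
grip_width: 0.02
```

```bash
python3 go.py .535 .4225 .103
```

```text
t 11.6 tcp [0.5355 0.423  0.1032] w 0.02 F [-4.6004 -6.4112 15.3755] q [-0.3652  0.6896 -0.5865  1.608   0.4415  0.9782 -1.3515]
level dr deg [0.1512 0.0131 0.    ] yaw of y -14.61
M 
delta tool mm [-0.5926 -0.3158  0.2367] rows 1 per row [-0.5926 -0.3158  0.2367]
```

Call:
drive_tool:
  commands:
    - {"linear": [0,0,-0.0005],"dr": [0,0,0],"jaw": 1}
    - {"linear": [0,0,0],"dr": [0,0,0],"jaw": 0.6}
    - {"linear": [0,0,0],"dr": [0,0,0],"jaw": 0.3}
    - {"linear": [0,0,0],"dr": [0,0,0],"jaw": 0.2}
    - {"linear": [0,0,0],"dr": [0,0,0],"jaw": 0.2}

```text
clock: 12.22
tcp_pos: [0.5355, 0.4234, 0.1033]
orientation: [2.484, 1.92, 0.003]
contact_force: [-0.2, -0.1, 0.5]
grip_width: 0.0685
```

```bash
python3 go.py .535 .4225 .21; python3 look.py pics/d4.png .535 .4225 .09
```

```text
t 12.22 tcp [0.5355 0.4234 0.1033] w 0.0685 F [-0.1732 -0.1291  0.4762] q [-0.3654  0.6896 -0.5864  1.6078  0.4409  0.9775 -1.3512]
level dr deg [ 0.1391 -0.0359 -0.    ] yaw of y -14.6
M 
delta tool mm [  -0.9261    0.0409 -106.7126] rows 3 per row [ -0.3087   0.0136 -35.5709]
```

View pics/d4.png

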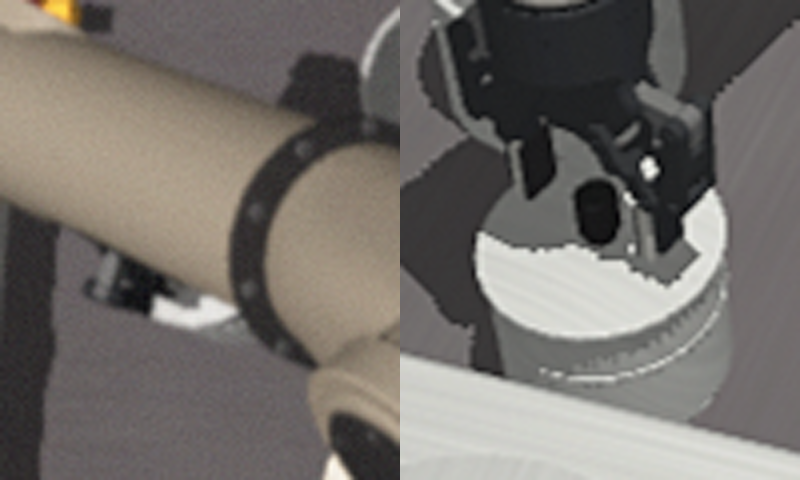

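Call:
drive_tool:
  commands:
    - {"linear": [0,0,-0.02],"dr": [0.1,0,0],"jaw": 0.2}
    - {"linear": [0,0,-0.04],"dr": [0,0,0],"jaw": 0}
    - {"linear": [0,0,-0.04],"dr": [0,0,0],"jaw": 0}
    - {"linear": [0,0,-0.02],"dr": [0,0,0],"jaw": 0}

```text
clock: 12.82
tcp_pos: [0.5348, 0.4234, 0.2295]
orientation: [-2.484, -1.922, 0.0]
contact_force: [0.4, 0.2, 0.3]
grip_width: 0.0854
```

```bash
python3 go.py .457 .171 .15
```

```text
t 12.82 tcp [0.5348 0.4234 0.2295] w 0.0854 F [0.3911 0.1828 0.2695] q [-0.3334  0.5688 -0.6382  1.503   0.3526  1.1868 -1.283 ]
level dr deg [-0.0378 -0.015   0.    ] yaw of y -14.56
M 
delta tool mm [-263.8639  -11.8452   79.4475] rows 6 per row [-43.9773  -1.9742  13.2413]
```

Call:
drive_tool:
  commands:
    - {"linear": [-0.044,-0.002,0.002],"dr": [0,0,0],"jaw": 0}
    - {"linear": [-0.044,-0.002,0.01],"dr": [0,0,0],"jaw": 0}
    - {"linear": [-0.044,-0.002,0.015],"dr": [0,0,0],"jaw": 0}
    - {"linear": [-0.044,-0.002,0.015],"dr": [0,0,0],"jaw": 0}
    - {"linear": [-0.044,-0.002,0.015],"dr": [0,0,0],"jaw": 0}
    - {"linear": [-0.044,-0.002,0.015],"dr": [0,0,0],"jaw": 0}
    - {"linear": [0,0,0],"dr": [0,0,0],"jaw": 0}

```text
clock: 13.7
tcp_pos: [0.4579, 0.1686, 0.1668]
orientation: [2.482, 1.922, 0.028]
contact_force: [-0.4, 0.6, 0.1]
grip_width: 0.0855
```

```bash
python3 go.py .457 .171 .08
```

```text
t 13.7 tcp [0.4579 0.1686 0.1668] w 0.0855 F [-0.426   0.5585  0.1227] q [ 0.0916  0.3118 -0.6678  2.0346  0.254   0.8571 -0.97  ]
level dr deg [ 0.7097 -0.735  -0.    ] yaw of y -14.49
M 
delta tool mm [ 0.9436 -2.5879 86.8306] rows 2 per row [ 0.4718 -1.294  43.4153]
```

Call:
drive_tool:
  commands:
    - {"linear": [0.001,-0.0025,0.03],"dr": [0.7,-0.7,0],"jaw": 0}
    - {"linear": [0,0,0.045],"dr": [0,0,0],"jaw": 0}
    - {"linear": [0,0,0.015],"dr": [0,0,0],"jaw": 0}
    - {"linear": [0,0,0],"dr": [0,0,0],"jaw": 0}

```text
clock: 14.2
tcp_pos: [0.4621, 0.1758, 0.0813]
orientation: [2.481, 1.923, 0.02]
contact_force: [-0.5, -0.1, 0.3]
grip_width: 0.0852
```

```bash
python3 go.py .457 .171 .023
```

```text
t 14.2 tcp [0.4621 0.1758 0.0813] w 0.0852 F [-0.5271 -0.1088  0.3192] q [ 0.0009  0.454  -0.5961  2.0842  0.3948  0.6993 -1.1039]
level dr deg [ 0.5767 -0.4779 -0.    ] yaw of y -14.43
M 
delta tool mm [-6.3999 -4.2985 58.2216] rows 2 per row [-3.1999 -2.1493 29.1108]
```

Call:
drive_tool:
  commands:
    - {"linear": [-0.0064,-0.0043,0.01],"dr": [0.6,-0.5,0],"jaw": 0}
    - {"linear": [0,0,0.02],"dr": [0,0,0],"jaw": 0}
    - {"linear": [0,0,0.01],"dr": [0,0,0],"jaw": 0}
    - {"linear": [0,0,0],"dr": [0,0,0],"jaw": 0}

```text
clock: 14.7
tcp_pos: [0.4589, 0.1718, 0.0438]
orientation: [2.481, 1.923, 0.007]
contact_force: [0.1, 0.2, -0.2]
grip_width: 0.0851
```

```bash
python3 go.py .457 .171 .023
```

```text
t 14.7 tcp [0.4589 0.1718 0.0438] w 0.0851 F [ 0.1256  0.1711 -0.1617] q [-0.0343  0.5131 -0.5528  2.1078  0.4545  0.6319 -1.1538]
level dr deg [ 0.2575 -0.1224 -0.    ] yaw of y -14.44
M 
delta tool mm [-1.3171 -1.7726 20.7598] rows 1 per row [-1.3171 -1.7726 20.7598]
```

Call:
drive_tool:
  commands:
    - {"linear": [-0.0015,-0.002,0.007],"dr": [0.25,-0.1,0],"jaw": 0}
    - {"linear": [0,0,0.006],"dr": [0,0,0],"jaw": 0}
    - {"linear": [0,0,0.005],"dr": [0,0,0],"jaw": 0}
    - {"linear": [0,0,0.002],"dr": [0,0,0],"jaw": 0}
    - {"linear": [0,0,0],"dr": [0,0,0],"jaw": 0}

```text
clock: 15.32
tcp_pos: [0.4573, 0.1711, 0.0236]
orientation: [2.483, 1.924, 0.003]
contact_force: [0.4, -0.1, 0.7]
grip_width: 0.0855
```

```bash
python3 go.py .457 .171 .023; python3 look.py pics/a1.png .457 .171 .03
```

```text
t 15.32 tcp [0.4573 0.1711 0.0236] w 0.0855 F [ 0.3638 -0.1323  0.6705] q [-0.0555  0.5463 -0.5273  2.1177  0.4863  0.594  -1.1819]
level dr deg [ 0.0797 -0.065  -0.    ] yaw of y -14.45
M 
delta tool mm [-0.1603 -0.2994  0.6131] rows 1 per row [-0.1603 -0.2994  0.6131]
```

View pics/a1.png

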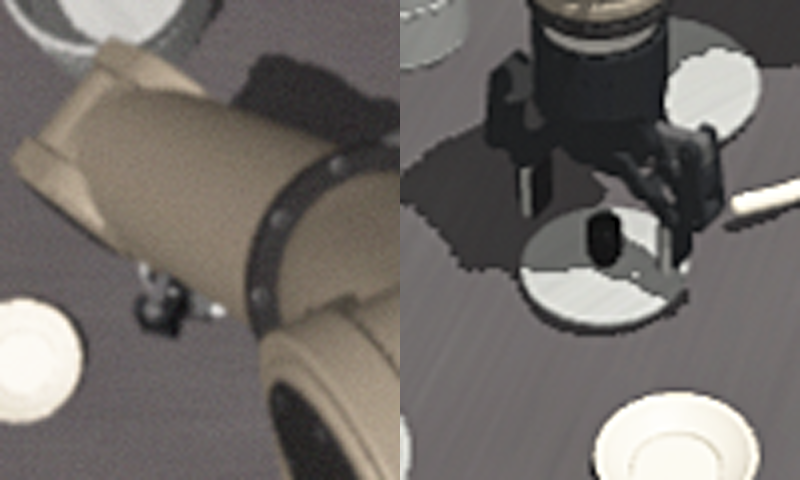

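Call:
drive_tool:
  commands:
    - {"linear": [0,0,0],"dr": [0,0,0],"jaw": 0.5}
    - {"linear": [0,0,0],"dr": [0,0,0],"jaw": 0.8}
    - {"linear": [0,0,0],"dr": [0,0,0],"jaw": 1}
    - {"linear": [0,0,0],"dr": [0,0,0],"jaw": 1}
    - {"linear": [0,0,0],"dr": [0,0,0],"jaw": 1}
    - {"linear": [0,0,0],"dr": [0,0,0],"jaw": 1}

```text
clock: 16.18
tcp_pos: [0.4578, 0.1712, 0.0244]
orientation: [2.482, 1.924, 0.004]
contact_force: [-0.1, 0.0, 0.3]
grip_width: 0.0201
```

Call:
drive_tool:
  commands:
    - {"linear": [0,0,-0.01],"dr": [0,0,0],"jaw": 1}
    - {"linear": [0,0,-0.025],"dr": [0,0,0],"jaw": 1}
    - {"linear": [0,0,-0.045],"dr": [0,0,0],"jaw": 1}
    - {"linear": [0,0,-0.045],"dr": [0,0,0],"jaw": 1}
    - {"linear": [0,0,-0.04],"dr": [0,0,0],"jaw": 1}
    - {"linear": [0,0,-0.02],"dr": [0,0,0],"jaw": 1}
    - {"linear": [0,0,0],"dr": [0,0,0],"jaw": 1}

```text
clock: 17.05
tcp_pos: [0.4561, 0.1711, 0.2176]
orientation: [2.481, 1.926, 0.003]
contact_force: [-0.6, 0.1, -0.8]
grip_width: 0.0196
```

```bash
python3 go.py .6635 -.0157 .18
```

```text
t 17.05 tcp [0.4561 0.1711 0.2176] w 0.0196 F [-0.5899  0.1382 -0.8397] q [ 0.1263  0.2532 -0.7042  1.9724  0.1969  0.9814 -0.9228]
level dr deg [ 0.0985 -0.0712  0.    ] yaw of y -14.37
M 
delta tool mm [-129.5711  247.2299   37.8773] rows 5 per row [-25.9142  49.446    7.5755]
```

Call:
drive_tool:
  commands:
    - {"linear": [-0.015,0.025,0.002],"dr": [0,0,0],"jaw": 1}
    - {"linear": [-0.026,0.049,0.004],"dr": [0,0,0],"jaw": 1}
    - {"linear": [-0.026,0.049,0.008],"dr": [0,0,0],"jaw": 1}
    - {"linear": [-0.026,0.049,0.008],"dr": [0,0,0],"jaw": 1}
    - {"linear": [-0.026,0.049,0.008],"dr": [0,0,0],"jaw": 1}
    - {"linear": [-0.01,0.025,0.004],"dr": [0,0,0],"jaw": 1}
    - {"linear": [0,0,0],"dr": [0,0,0],"jaw": 1}

```text
clock: 17.92
tcp_pos: [0.6638, -0.0198, 0.1732]
orientation: [-2.473, -1.93, 0.012]
contact_force: [-0.2, 0.5, -1.5]
grip_width: 0.02
```

```bash
python3 go.py .6635 -.0157 .12
```

```text
t 17.93 tcp [ 0.6638 -0.0198  0.1732] w 0.02 F [-0.2293  0.4746 -1.4718] q [ 0.3113  0.5762 -0.5413  1.6005  0.326   1.0657 -0.566 ]
level dr deg [-0.4958  0.1785 -0.    ] yaw of y -14.07
M 
delta tool mm [ 4.0914 -0.8512 53.2257] rows 2 per row [ 2.0457 -0.4256 26.6129]
```

Call:
drive_tool:
  commands:
    - {"linear": [0.004,-0.001,0.02],"dr": [-0.5,0.2,0],"jaw": 1}
    - {"linear": [0,0,0.025],"dr": [0,0,0],"jaw": 1}
    - {"linear": [0,0,0.01],"dr": [0,0,0],"jaw": 1}
    - {"linear": [0,0,0],"dr": [0,0,0],"jaw": 1}

```text
clock: 18.42
tcp_pos: [0.6595, -0.0119, 0.1143]
orientation: [-2.469, -1.935, 0.005]
contact_force: [-0.9, -0.2, -0.8]
grip_width: 0.0199
```

```bash
python3 go.py .6635 -.0157 .0904; python3 look.py pics/a2.png .6635 -.0157 .09
```

```text
t 18.43 tcp [ 0.6595 -0.0119  0.1143] w 0.0199 F [-0.8831 -0.1699 -0.8063] q [ 0.2904  0.6309 -0.5232  1.6588  0.3654  0.9564 -0.6056]
level dr deg [-0.331 -0.045 -0.   ] yaw of y -13.83
M 
delta tool mm [-2.7263  4.9196 23.8249] rows 1 per row [-2.7263  4.9196 23.8249]
```

View pics/a2.png

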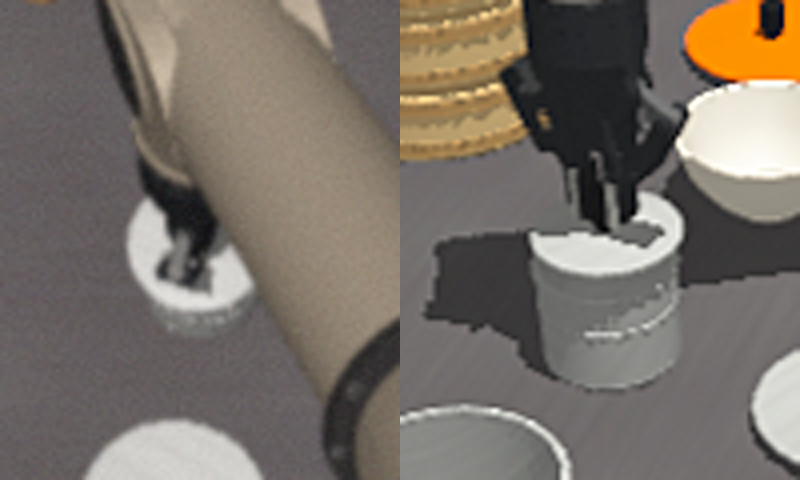

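Call:
drive_tool:
  commands:
    - {"linear": [-0.003,0.005,0.004],"dr": [-0.3,0,0],"jaw": 1}
    - {"linear": [0,0,0.005],"dr": [0,0,0],"jaw": 1}
    - {"linear": [0,0,0.001],"dr": [0,0,0],"jaw": 1}
    - {"linear": [0,0,0],"dr": [0,0,0],"jaw": 1}

```text
clock: 19.02
tcp_pos: [0.6662, -0.0166, 0.1069]
orientation: [2.471, 1.935, 0.008]
contact_force: [-0.2, 1.1, -1.3]
grip_width: 0.0198
```

```bash
python3 go.py .6635 -.0157 .0904
```

```text
t 19.02 tcp [ 0.6662 -0.0166  0.1069] w 0.0198 F [-0.1845  1.0532 -1.3136] q [ 0.2907  0.6431 -0.5163  1.6551  0.3762  0.9378 -0.6059]
level dr deg [ 0.3092 -0.1111 -0.    ] yaw of y -13.9
M 
delta tool mm [ 0.1897 -2.9719 16.5132] rows 1 per row [ 0.1897 -2.9719 16.5132]
```

Call:
drive_tool:
  commands:
    - {"linear": [0,-0.002,0.004],"dr": [0.2,-0.1,0],"jaw": 1}
    - {"linear": [0,0,0.004],"dr": [0,0,0],"jaw": 1}
    - {"linear": [0,0,0],"dr": [0,0,0],"jaw": 1}

```text
clock: 19.4
tcp_pos: [0.6641, -0.016, 0.0983]
orientation: [2.473, 1.936, 0.002]
contact_force: [-1.0, 0.4, -1.0]
grip_width: 0.0194
```

```bash
python3 go.py .6635 -.0157 .0904
```

```text
t 19.4 tcp [ 0.6641 -0.016   0.0983] w 0.0194 F [-1.0441  0.4159 -0.9835] q [ 0.2869  0.6518 -0.5124  1.6622  0.3816  0.9271 -0.6118]
level dr deg [ 0.0843 -0.0042  0.    ] yaw of y -13.89
M 
delta tool mm [ 0.1337 -0.6308  7.9471] rows 1 per row [ 0.1337 -0.6308  7.9471]
```

Call:
drive_tool:
  commands:
    - {"linear": [0,-0.0005,0.004],"dr": [0.1,0,0],"jaw": 1}
    - {"linear": [0,0,0.003],"dr": [0,0,0],"jaw": 1}
    - {"linear": [0,0,0.002],"dr": [0,0,0],"jaw": 1}
    - {"linear": [0,0,0.001],"dr": [0,0,0],"jaw": 1}

```text
clock: 19.9
tcp_pos: [0.6639, -0.0158, 0.0905]
orientation: [2.473, 1.936, -0.001]
contact_force: [-3.7, -0.5, 6.7]
grip_width: 0.0198
```

Call:
drive_tool:
  commands:
    - {"linear": [0,0,0.0015],"dr": [0,0,0],"jaw": 1}

```text
clock: 20.02
tcp_pos: [0.6639, -0.0158, 0.0905]
orientation: [2.473, 1.935, -0.001]
contact_force: [-5.6, -0.4, 12.1]
grip_width: 0.0201
```

Contact at z = 0.0905 against 0.0904 expected, so it is seated. I release.

Call:
drive_tool:
  commands:
    - {"linear": [0,0,-0.0005],"dr": [0,0,0],"jaw": 1}
    - {"linear": [0,0,0],"dr": [0,0,0],"jaw": 0.6}
    - {"linear": [0,0,0],"dr": [0,0,0],"jaw": 0.3}
    - {"linear": [0,0,0],"dr": [0,0,0],"jaw": 0.2}
    - {"linear": [0,0,0],"dr": [0,0,0],"jaw": 0.2}
    - {"linear": [0,0,-0.02],"dr": [0,0,0],"jaw": 0.2}
    - {"linear": [0,0,-0.04],"dr": [0,0,0],"jaw": 0}
    - {"linear": [0,0,-0.02],"dr": [0,0,0],"jaw": 0}

```text
clock: 21.02
tcp_pos: [0.6636, -0.0155, 0.1738]
orientation: [2.474, 1.937, -0.002]
contact_force: [0.3, -0.1, 0.2]
grip_width: 0.0856
```

```bash
python3 go.py .4815 .003 .12; python3 look.py pics/a3.png .6635 -.0157 .09
```

```text
t 21.02 tcp [ 0.6636 -0.0155  0.1738] w 0.0856 F [ 0.3059 -0.093   0.222 ] q [ 0.3081  0.5715 -0.5443  1.6076  0.3285  1.0562 -0.5718]
level dr deg [-0.0497  0.0699 -0.    ] yaw of y -13.89
M 
delta tool mm [ -25.7009 -181.1606   54.0277] rows 4 per row [ -6.4252 -45.2901  13.5069]
```

View pics/a3.png

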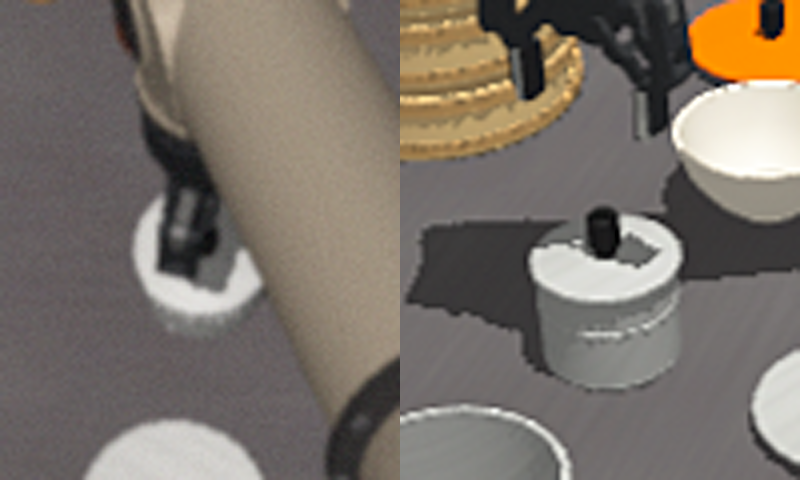

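Call:
drive_tool:
  commands:
    - {"linear": [-0.0065,-0.045,-0.005],"dr": [0,0,0],"jaw": 0}
    - {"linear": [-0.0065,-0.045,0],"dr": [0,0,0],"jaw": 0}
    - {"linear": [-0.0065,-0.045,0.01],"dr": [0,0,0],"jaw": 0}
    - {"linear": [-0.0065,-0.045,0.03],"dr": [0,0,0],"jaw": 0}
    - {"linear": [0,0,0.01],"dr": [0,0,0],"jaw": 0}
    - {"linear": [0,0,0],"dr": [0,0,0],"jaw": 0}

```text
clock: 21.88
tcp_pos: [0.4743, 0.0018, 0.1228]
orientation: [-2.473, -1.934, 0.009]
contact_force: [-0.2, -0.7, -0.3]
grip_width: 0.0857
```

```bash
python3 go.py .4815 .003 .05
```

```text
t 21.88 tcp [0.4743 0.0018 0.1228] w 0.0857 F [-0.1911 -0.731  -0.3217] q [ 0.3728  0.3603 -0.6009  2.0877  0.2883  0.7797 -0.6502]
level dr deg [-0.2968  0.1754 -0.    ] yaw of y -13.96
M 
delta tool mm [ 3.1358  7.0857 72.7694] rows 2 per row [ 1.5679  3.5428 36.3847]
```

Call:
drive_tool:
  commands:
    - {"linear": [0.003,0.007,0.015],"dr": [-0.3,0.2,0],"jaw": 0}
    - {"linear": [0,0,0.035],"dr": [0,0,0],"jaw": 0}
    - {"linear": [0,0,0.015],"dr": [0,0,0],"jaw": 0}
    - {"linear": [0,0,0],"dr": [0,0,0],"jaw": 0}

```text
clock: 22.38
tcp_pos: [0.4883, 0.0036, 0.0555]
orientation: [2.475, 1.932, 0.01]
contact_force: [0.5, -0.3, 0.2]
grip_width: 0.0851
```

```bash
python3 go.py .4815 .003 .023
```

```text
t 22.38 tcp [0.4883 0.0036 0.0555] w 0.0851 F [ 0.486  -0.3166  0.1621] q [ 0.3039  0.4833 -0.5323  2.1088  0.4029  0.6409 -0.7499]
level dr deg [ 0.3043 -0.2272 -0.    ] yaw of y -14.06
M 
delta tool mm [-2.3474 -6.6023 32.4989] rows 1 per row [-2.3474 -6.6023 32.4989]
```

Call:
drive_tool:
  commands:
    - {"linear": [-0.0023,-0.0066,0.006],"dr": [0.3,-0.2,0],"jaw": 0}
    - {"linear": [0,0,0.012],"dr": [0,0,0],"jaw": 0}
    - {"linear": [0,0,0.004],"dr": [0,0,0],"jaw": 0}
    - {"linear": [0,0,0],"dr": [0,0,0],"jaw": 0}

```text
clock: 22.88
tcp_pos: [0.4827, 0.0031, 0.0337]
orientation: [2.476, 1.931, 0.004]
contact_force: [-0.6, 0.6, 0.1]
grip_width: 0.0853
```

```bash
python3 go.py .4815 .003 .023
```

```text
t 22.88 tcp [0.4827 0.0031 0.0337] w 0.0853 F [-0.591   0.5921  0.0633] q [ 0.2796  0.5145 -0.5054  2.1292  0.4393  0.5951 -0.7852]
level dr deg [ 0.1739 -0.0667  0.    ] yaw of y -14.08
M 
delta tool mm [-0.4273 -1.2093 10.7305] rows 1 per row [-0.4273 -1.2093 10.7305]
```

Call:
drive_tool:
  commands:
    - {"linear": [-0.0005,-0.0012,0.005],"dr": [0.15,0,0],"jaw": 0}
    - {"linear": [0,0,0.004],"dr": [0,0,0],"jaw": 0}
    - {"linear": [0,0,0.001],"dr": [0,0,0],"jaw": 0}
    - {"linear": [0,0,0],"dr": [0,0,0],"jaw": 0}

```text
clock: 23.38
tcp_pos: [0.4819, 0.0029, 0.0235]
orientation: [2.477, 1.932, 0.003]
contact_force: [0.1, 0.2, -0.5]
grip_width: 0.0855
```

```bash
python3 go.py .4815 .003 .023;  python3 look.py pics/b1.png .4815 .003 .03
```

```text
t 23.38 tcp [0.4819 0.0029 0.0235] w 0.0855 F [ 0.0912  0.2374 -0.4756] q [ 0.2694  0.532  -0.4925  2.1339  0.4549  0.5754 -0.7987]
level dr deg [ 0.0703 -0.0786 -0.    ] yaw of y -14.09
M 
delta tool mm [ 0.0257 -0.3945  0.498 ] rows 1 per row [ 0.0257 -0.3945  0.498 ]
```

View pics/b1.png

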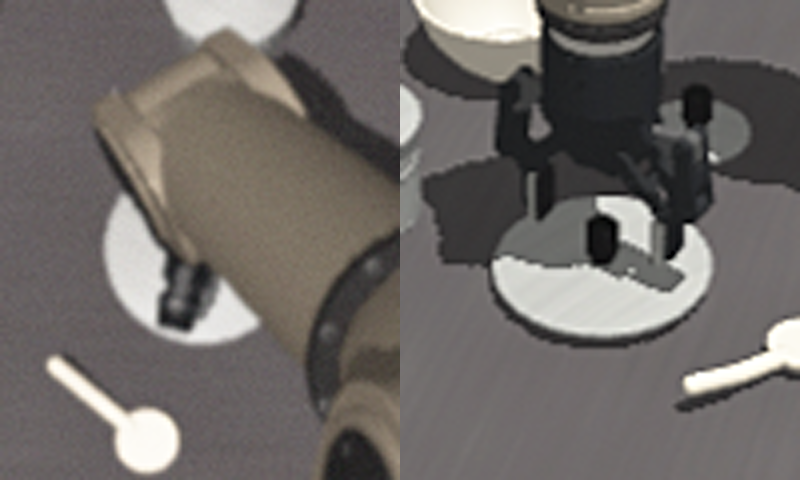

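Call:
drive_tool:
  commands:
    - {"linear": [0,0,0],"dr": [0,0,0],"jaw": 0.5}
    - {"linear": [0,0,0],"dr": [0,0,0],"jaw": 0.8}
    - {"linear": [0,0,0],"dr": [0,0,0],"jaw": 1}
    - {"linear": [0,0,0],"dr": [0,0,0],"jaw": 1}
    - {"linear": [0,0,0],"dr": [0,0,0],"jaw": 1}
    - {"linear": [0,0,0],"dr": [0,0,0],"jaw": 1}

```text
clock: 24.22
tcp_pos: [0.4822, 0.0029, 0.0241]
orientation: [2.476, 1.932, 0.004]
contact_force: [-0.6, 0.1, 0.5]
grip_width: 0.0202
```

Call:
drive_tool:
  commands:
    - {"linear": [0,0,-0.01],"dr": [0,0,0],"jaw": 1}
    - {"linear": [0,0,-0.025],"dr": [0,0,0],"jaw": 1}
    - {"linear": [0,0,-0.045],"dr": [0,0,0],"jaw": 1}
    - {"linear": [0,0,-0.045],"dr": [0,0,0],"jaw": 1}
    - {"linear": [0,0,-0.04],"dr": [0,0,0],"jaw": 1}
    - {"linear": [0,0,-0.02],"dr": [0,0,0],"jaw": 1}
    - {"linear": [0,0,0],"dr": [0,0,0],"jaw": 1}

```text
clock: 25.1
tcp_pos: [0.4804, 0.0031, 0.217]
orientation: [-2.475, -1.934, -0.002]
contact_force: [-0.8, -0.2, -1.5]
grip_width: 0.02
```

```bash
python3 go.py .6488 .2438 .2; python3 look.py pics/b2.png .4815 .003 .2
```

```text
t 25.1 tcp [0.4804 0.0031 0.217 ] w 0.02 F [-0.8261 -0.1567 -1.4698] q [ 0.4459  0.2343 -0.661   1.9883  0.1724  0.9731 -0.5436]
level dr deg [ 0.0276 -0.061   0.    ] yaw of y -14.01
M 
delta tool mm [274.2683 105.1851  17.3821] rows 6 per row [45.7114 17.5309  2.897 ]
```

View pics/b2.png

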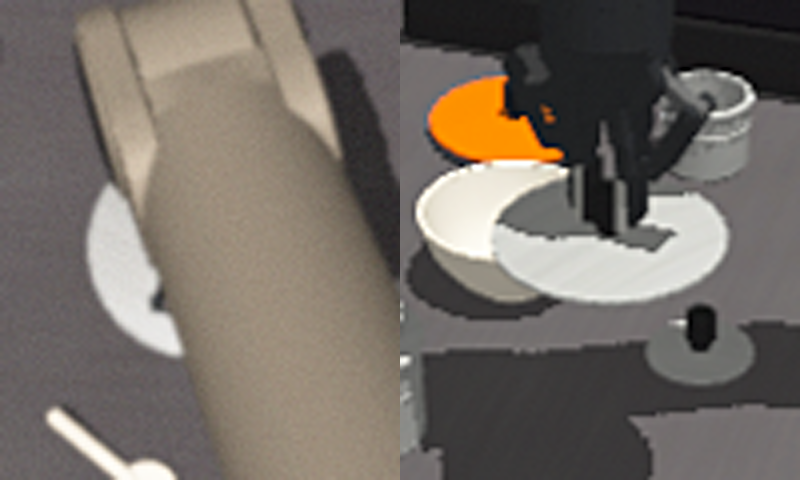

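Level in the grasp. I carry it to the largest pot.

Call:
drive_tool:
  commands:
    - {"linear": [0.023,0.009,0],"dr": [0,0,0],"jaw": 1}
    - {"linear": [0.045,0.0175,0],"dr": [0,0,0],"jaw": 1}
    - {"linear": [0.045,0.0175,0.002],"dr": [0,0,0],"jaw": 1}
    - {"linear": [0.045,0.0175,0.004],"dr": [0,0,0],"jaw": 1}
    - {"linear": [0.045,0.0175,0.004],"dr": [0,0,0],"jaw": 1}
    - {"linear": [0.045,0.0175,0.004],"dr": [0,0,0],"jaw": 1}
    - {"linear": [0.025,0.009,0.002],"dr": [0,0,0],"jaw": 1}
    - {"linear": [0,0,0],"dr": [0,0,0],"jaw": 1}

```text
clock: 26.2
tcp_pos: [0.645, 0.2453, 0.1785]
orientation: [-2.468, -1.923, 0.041]
contact_force: [-0.2, -0.5, -1.8]
grip_width: 0.0201
```

```bash
python3 go.py .6488 .2438 .14
```

```text
t 26.2 tcp [0.645  0.2453 0.1785] w 0.0201 F [-0.1766 -0.4983 -1.8042] q [-0.0459  0.6405 -0.6186  1.5064  0.3792  1.1465 -0.9839]
level dr deg [-1.4682  0.742  -0.    ] yaw of y -14.16
M 
delta tool mm [-0.0349  5.0786 38.4101] rows 1 per row [-0.0349  5.0786 38.4101]
```

Call:
drive_tool:
  commands:
    - {"linear": [0,0.005,0.005],"dr": [-1.5,0.7,0],"jaw": 1}
    - {"linear": [0,0,0.015],"dr": [0,0,0],"jaw": 1}
    - {"linear": [0,0,0.01],"dr": [0,0,0],"jaw": 1}
    - {"linear": [0,0,0],"dr": [0,0,0],"jaw": 1}

```text
clock: 26.7
tcp_pos: [0.6465, 0.2403, 0.1416]
orientation: [-2.479, -1.93, 0.015]
contact_force: [-0.1, 0.1, -1.0]
grip_width: 0.0199
```

```bash
python3 go.py .6488 .2438 .116;  python3 look.py pics/b3.png .6488 .2438 .1
```

```text
t 26.7 tcp [0.6465 0.2403 0.1416] w 0.0199 F [-0.139   0.1401 -1.0087] q [-0.0475  0.665  -0.6025  1.5538  0.4129  1.0628 -1.005 ]
level dr deg [-0.3518  0.4366  0.    ] yaw of y -14.19
M 
delta tool mm [ 4.1492  1.557  25.5553] rows 1 per row [ 4.1492  1.557  25.5553]
```

View pics/b3.png

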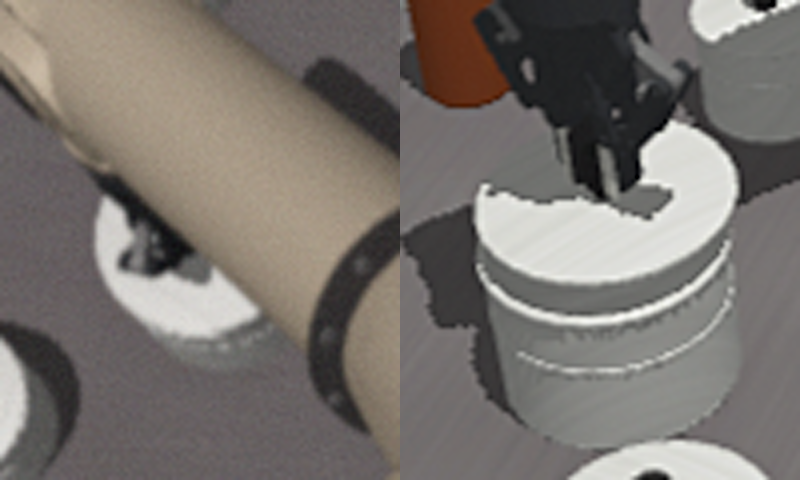

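Call:
drive_tool:
  commands:
    - {"linear": [0.004,0.0015,0.006],"dr": [-0.3,0.4,0],"jaw": 1}
    - {"linear": [0,0,0.006],"dr": [0,0,0],"jaw": 1}
    - {"linear": [0,0,0.001],"dr": [0,0,0],"jaw": 1}
    - {"linear": [0,0,0],"dr": [0,0,0],"jaw": 1}

```text
clock: 27.3
tcp_pos: [0.6505, 0.2451, 0.1302]
orientation: [2.479, 1.93, 0.006]
contact_force: [-0.1, 0.2, -1.6]
grip_width: 0.0201
```

```bash
python3 go.py .6488 .2438 .116
```

```text
t 27.3 tcp [0.6505 0.2451 0.1302] w 0.0201 F [-0.0933  0.2066 -1.6357] q [-0.0536  0.6783 -0.598   1.5588  0.4239  1.0329 -1.0149]
level dr deg [ 0.1519 -0.1536  0.    ] yaw of y -14.2
M 
delta tool mm [-1.6891 -1.3311 14.2243] rows 1 per row [-1.6891 -1.3311 14.2243]
```

Call:
drive_tool:
  commands:
    - {"linear": [-0.0017,-0.0013,0.005],"dr": [0.15,-0.15,0],"jaw": 1}
    - {"linear": [0,0,0.003],"dr": [0,0,0],"jaw": 1}
    - {"linear": [0,0,0],"dr": [0,0,0],"jaw": 1}

```text
clock: 27.68
tcp_pos: [0.6487, 0.2436, 0.1218]
orientation: [2.479, 1.93, -0.0]
contact_force: [-0.3, 1.3, -0.8]
grip_width: 0.0196
```

```bash
python3 go.py .6488 .2438 .116
```

```text
t 27.68 tcp [0.6487 0.2436 0.1218] w 0.0196 F [-0.2954  1.2926 -0.8484] q [-0.0547  0.6857 -0.5944  1.5669  0.4287  1.0223 -1.0186]
level dr deg [-0.0016  0.0096  0.    ] yaw of y -14.2
M 
delta tool mm [0.2186 0.0453 5.801 ] rows 1 per row [0.2186 0.0453 5.801 ]
```

Call:
drive_tool:
  commands:
    - {"linear": [0,0,0.003],"dr": [0,0,0],"jaw": 1}
    - {"linear": [0,0,0.002],"dr": [0,0,0],"jaw": 1}
    - {"linear": [0,0,0.0015],"dr": [0,0,0],"jaw": 1}
    - {"linear": [0,0,0.001],"dr": [0,0,0],"jaw": 1}

```text
clock: 28.18
tcp_pos: [0.6489, 0.2437, 0.1162]
orientation: [2.479, 1.929, 0.0]
contact_force: [-3.0, -2.6, 6.8]
grip_width: 0.0199
```

Call:
drive_tool:
  commands:
    - {"linear": [0,0,0.0015],"dr": [0,0,0],"jaw": 1}

```text
clock: 28.3
tcp_pos: [0.6489, 0.2437, 0.1162]
orientation: [2.478, 1.928, 0.0]
contact_force: [-4.8, -2.6, 10.5]
grip_width: 0.02
```

Seated at z = 0.1162 against 0.1161 expected. I release and rise.

Call:
drive_tool:
  commands:
    - {"linear": [0,0,-0.0005],"dr": [0,0,0],"jaw": 1}
    - {"linear": [0,0,0],"dr": [0,0,0],"jaw": 0.6}
    - {"linear": [0,0,0],"dr": [0,0,0],"jaw": 0.3}
    - {"linear": [0,0,0],"dr": [0,0,0],"jaw": 0.2}
    - {"linear": [0,0,0],"dr": [0,0,0],"jaw": 0.2}
    - {"linear": [0,0,-0.02],"dr": [0,0,0],"jaw": 0.2}
    - {"linear": [0,0,-0.04],"dr": [0,0,0],"jaw": 0}
    - {"linear": [0,0,-0.03],"dr": [0,0,0],"jaw": 0}

```text
clock: 29.3
tcp_pos: [0.6481, 0.2437, 0.2094]
orientation: [2.479, 1.93, -0.003]
contact_force: [0.4, -0.1, -0.1]
grip_width: 0.0856
```

```bash
python3 go.py .4627 -.157 .18; python3 look.py pics/b4.png .6488 .2438 .1
```

```text
t 29.3 tcp [0.6481 0.2437 0.2094] w 0.0856 F [ 0.4148 -0.106  -0.1147] q [-0.0362  0.6027 -0.6278  1.4947  0.371   1.1671 -0.9752]
level dr deg [-0.0617  0.1075  0.    ] yaw of y -14.2
M 
delta tool mm [-433.8654  -81.45     30.3103] rows 9 per row [-48.2073  -9.05     3.3678]
```

View pics/b4.png

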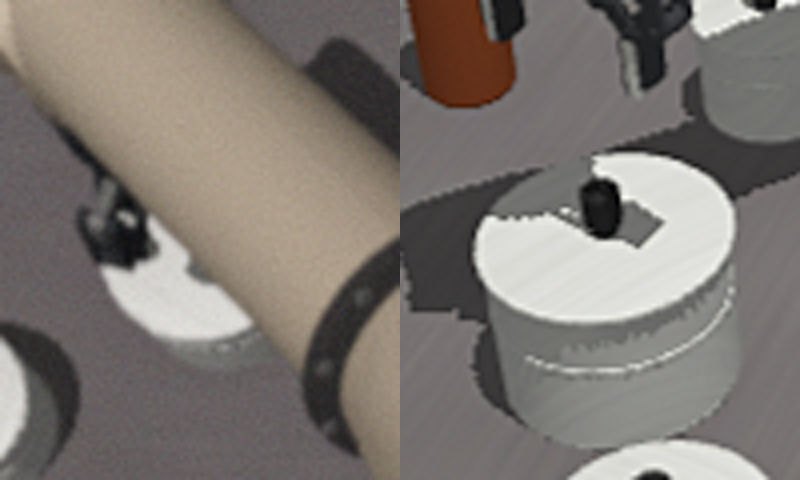

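Call:
drive_tool:
  commands:
    - {"linear": [-0.048,-0.009,0],"dr": [0,0,0],"jaw": 0}
    - {"linear": [-0.048,-0.009,0],"dr": [0,0,0],"jaw": 0}
    - {"linear": [-0.048,-0.009,0],"dr": [0,0,0],"jaw": 0}
    - {"linear": [-0.048,-0.009,0],"dr": [0,0,0],"jaw": 0}
    - {"linear": [-0.048,-0.009,0],"dr": [0,0,0],"jaw": 0}
    - {"linear": [-0.048,-0.009,0.005],"dr": [0,0,0],"jaw": 0}
    - {"linear": [-0.048,-0.009,0.005],"dr": [0,0,0],"jaw": 0}
    - {"linear": [-0.048,-0.009,0.005],"dr": [0,0,0],"jaw": 0}

```text
clock: 30.4
tcp_pos: [0.4834, -0.1151, 0.2004]
orientation: [2.468, 1.935, 0.019]
contact_force: [0.6, -0.4, -0.8]
grip_width: 0.0853
```

```bash
python3 go.py .4627 -.157 .1
```

```text
t 30.4 tcp [ 0.4834 -0.1151  0.2004] w 0.0853 F [ 0.6132 -0.4474 -0.7918] q [ 0.656   0.2753 -0.6328  1.9802  0.1968  0.934  -0.3153]
level dr deg [ 0.6659 -0.3463  0.    ] yaw of y -13.8
M 
delta tool mm [-46.208  -11.3287 100.0021] rows 3 per row [-15.4027  -3.7762  33.334 ]
```

Call:
drive_tool:
  commands:
    - {"linear": [-0.03,-0.007,0.01],"dr": [0.6,-0.3,0],"jaw": 0}
    - {"linear": [-0.016,-0.004,0.03],"dr": [0,0,0],"jaw": 0}
    - {"linear": [0,0,0.03],"dr": [0,0,0],"jaw": 0}
    - {"linear": [0,0,0.02],"dr": [0,0,0],"jaw": 0}
    - {"linear": [0,0,0],"dr": [0,0,0],"jaw": 0}

```text
clock: 31.02
tcp_pos: [0.4598, -0.1642, 0.1106]
orientation: [2.477, 1.924, 0.0]
contact_force: [-0.2, -0.2, 0.1]
grip_width: 0.0851
```

```bash
python3 go.py .4627 -.157 .05
```

```text
t 31.02 tcp [ 0.4598 -0.1642  0.1106] w 0.0851 F [-0.2016 -0.1899  0.1067] q [ 0.6809  0.3891 -0.5593  2.0754  0.3047  0.751  -0.3189]
level dr deg [0.2517 0.1754 0.    ] yaw of y -14.31
M 
delta tool mm [ 7.9291  0.7859 60.6225] rows 2 per row [ 3.9646  0.393  30.3113]
```

Call:
drive_tool:
  commands:
    - {"linear": [0.008,0.001,0.015],"dr": [0.25,0.2,0],"jaw": 0}
    - {"linear": [0,0,0.03],"dr": [0,0,0],"jaw": 0}
    - {"linear": [0,0,0.015],"dr": [0,0,0],"jaw": 0}
    - {"linear": [0,0,0],"dr": [0,0,0],"jaw": 0}

```text
clock: 31.52
tcp_pos: [0.4664, -0.1553, 0.0511]
orientation: [2.477, 1.927, 0.007]
contact_force: [-0.7, -0.1, -0.0]
grip_width: 0.0853
```

```bash
python3 go.py .4627 -.157 .023
```

```text
t 31.52 tcp [ 0.4664 -0.1553  0.0511] w 0.0853 F [-0.6554 -0.1408 -0.0088] q [ 0.6097  0.4907 -0.5056  2.1042  0.3955  0.6322 -0.4164]
level dr deg [ 0.3134 -0.0607 -0.    ] yaw of y -14.23
M 
delta tool mm [-2.6066 -3.3129 28.0784] rows 1 per row [-2.6066 -3.3129 28.0784]
```

Call:
drive_tool:
  commands:
    - {"linear": [-0.0026,-0.0033,0.006],"dr": [0.3,0,0],"jaw": 0}
    - {"linear": [0,0,0.01],"dr": [0,0,0],"jaw": 0}
    - {"linear": [0,0,0.003],"dr": [0,0,0],"jaw": 0}
    - {"linear": [0,0,0],"dr": [0,0,0],"jaw": 0}

```text
clock: 32.02
tcp_pos: [0.4637, -0.1574, 0.0325]
orientation: [2.478, 1.928, 0.004]
contact_force: [-0.2, 0.6, 0.2]
grip_width: 0.0853
```

```bash
python3 go.py .4627 -.157 .023
```

```text
t 32.02 tcp [ 0.4637 -0.1574  0.0325] w 0.0853 F [-0.2413  0.5744  0.2375] q [ 0.596   0.5209 -0.4836  2.1146  0.4238  0.5963 -0.4367]
level dr deg [ 0.1607 -0.0416 -0.    ] yaw of y -14.25
M 
delta tool mm [ 0.1716 -1.1086  9.5089] rows 1 per row [ 0.1716 -1.1086  9.5089]
```

Call:
drive_tool:
  commands:
    - {"linear": [0,-0.001,0.005],"dr": [0.15,0,0],"jaw": 0}
    - {"linear": [0,0,0.003],"dr": [0,0,0],"jaw": 0}
    - {"linear": [0,0,0.001],"dr": [0,0,0],"jaw": 0}
    - {"linear": [0,0,0],"dr": [0,0,0],"jaw": 0}

```text
clock: 32.52
tcp_pos: [0.463, -0.1573, 0.0232]
orientation: [2.48, 1.928, 0.002]
contact_force: [0.6, -0.1, -0.6]
grip_width: 0.0851
```

```bash
python3 go.py .4627 -.157 .023;  python3 look.py pics/c1.png .4627 -.157 .03
```

```text
t 32.52 tcp [ 0.463  -0.1573  0.0232] w 0.0851 F [ 0.5598 -0.093  -0.5812] q [ 0.5861  0.5368 -0.4722  2.1182  0.4374  0.5796 -0.4491]
level dr deg [ 0.0394 -0.0396 -0.    ] yaw of y -14.26
M 
delta tool mm [ 0.183  -0.3665  0.2211] rows 1 per row [ 0.183  -0.3665  0.2211]
```

View pics/c1.png

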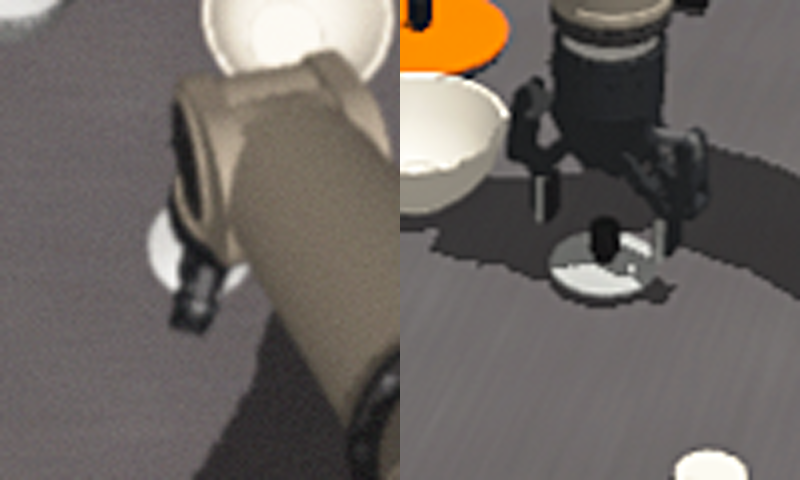

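Call:
drive_tool:
  commands:
    - {"linear": [0,0,0],"dr": [0,0,0],"jaw": 0.5}
    - {"linear": [0,0,0],"dr": [0,0,0],"jaw": 0.8}
    - {"linear": [0,0,0],"dr": [0,0,0],"jaw": 1}
    - {"linear": [0,0,0],"dr": [0,0,0],"jaw": 1}
    - {"linear": [0,0,0],"dr": [0,0,0],"jaw": 1}
    - {"linear": [0,0,0],"dr": [0,0,0],"jaw": 1}

```text
clock: 33.38
tcp_pos: [0.4633, -0.1574, 0.0238]
orientation: [2.479, 1.928, 0.002]
contact_force: [-0.0, 0.1, 1.1]
grip_width: 0.0201
```

Call:
drive_tool:
  commands:
    - {"linear": [0,0,-0.01],"dr": [0,0,0],"jaw": 1}
    - {"linear": [0,0,-0.025],"dr": [0,0,0],"jaw": 1}
    - {"linear": [0,0,-0.045],"dr": [0,0,0],"jaw": 1}
    - {"linear": [0,0,-0.045],"dr": [0,0,0],"jaw": 1}
    - {"linear": [0,0,-0.02],"dr": [0,0,0],"jaw": 1}
    - {"linear": [0,0,0],"dr": [0,0,0],"jaw": 1}

```text
clock: 34.12
tcp_pos: [0.4625, -0.1569, 0.1751]
orientation: [2.479, 1.93, 0.002]
contact_force: [0.4, -0.3, -2.2]
grip_width: 0.0195
```

```bash
python3 go.py .5327 -.427 .16; python3 look.py pics/c2.png .4627 -.157 .17
```

```text
t 34.12 tcp [ 0.4625 -0.1569  0.1751] w 0.0195 F [ 0.3549 -0.3396 -2.242 ] q [ 0.7253  0.2989 -0.6137  2.0169  0.2193  0.8891 -0.2545]
level dr deg [ 0.04   -0.0416  0.    ] yaw of y -14.2
M 
delta tool mm [-244.6543  134.2996   14.9936] rows 5 per row [-48.9309  26.8599   2.9987]
```

View pics/c2.png

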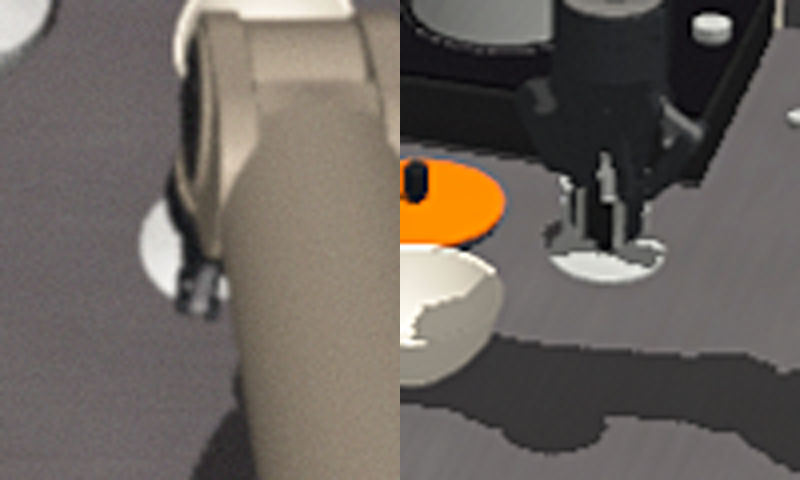

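Call:
drive_tool:
  commands:
    - {"linear": [-0.025,0.0135,0],"dr": [0,0,0],"jaw": 1}
    - {"linear": [-0.049,0.027,0],"dr": [0,0,0],"jaw": 1}
    - {"linear": [-0.049,0.027,0],"dr": [0,0,0],"jaw": 1}
    - {"linear": [-0.049,0.027,0],"dr": [0,0,0],"jaw": 1}
    - {"linear": [-0.049,0.027,0],"dr": [0,0,0],"jaw": 1}
    - {"linear": [-0.02,0.01,0],"dr": [0,0,0],"jaw": 1}
    - {"linear": [0,0,0],"dr": [0,0,0],"jaw": 1}

```text
clock: 35.1
tcp_pos: [0.527, -0.4262, 0.1576]
orientation: [-2.457, -1.924, 0.013]
contact_force: [-0.4, 0.1, -0.5]
grip_width: 0.0198
```

```bash
python3 go.py .5327 -.427 .1
```

```text
t 35.1 tcp [ 0.527  -0.4262  0.1576] w 0.0198 F [-0.3773  0.1387 -0.453 ] q [ 0.9117  0.608  -0.477   1.569   0.304   1.0624  0.1107]
level dr deg [-1.2325 -0.381  -0.    ] yaw of y -13.86
M 
delta tool mm [ 0.1793  6.9648 57.4279] rows 2 per row [ 0.0896  3.4824 28.714 ]
```

Call:
drive_tool:
  commands:
    - {"linear": [0,0.007,0.015],"dr": [-1.2,-0.4,0],"jaw": 1}
    - {"linear": [0,0,0.025],"dr": [0,0,0],"jaw": 1}
    - {"linear": [0,0,0.01],"dr": [0,0,0],"jaw": 1}
    - {"linear": [0,0,0],"dr": [0,0,0],"jaw": 1}

```text
clock: 35.6
tcp_pos: [0.5323, -0.4212, 0.102]
orientation: [-2.462, -1.938, 0.001]
contact_force: [-0.1, 0.3, 0.1]
grip_width: 0.0199
```

```bash
python3 go.py .5327 -.427 .0758;  python3 look.py pics/c3.png .5327 -.427 .08
```

```text
t 35.6 tcp [ 0.5323 -0.4212  0.102 ] w 0.0199 F [-0.1073  0.3018  0.0517] q [ 0.8938  0.6621 -0.4616  1.6162  0.3399  0.9522  0.0784]
level dr deg [-0.3912 -0.2479  0.    ] yaw of y -13.58
M 
delta tool mm [-5.671   1.8877 26.2063] rows 1 per row [-5.671   1.8877 26.2063]
```

View pics/c3.png

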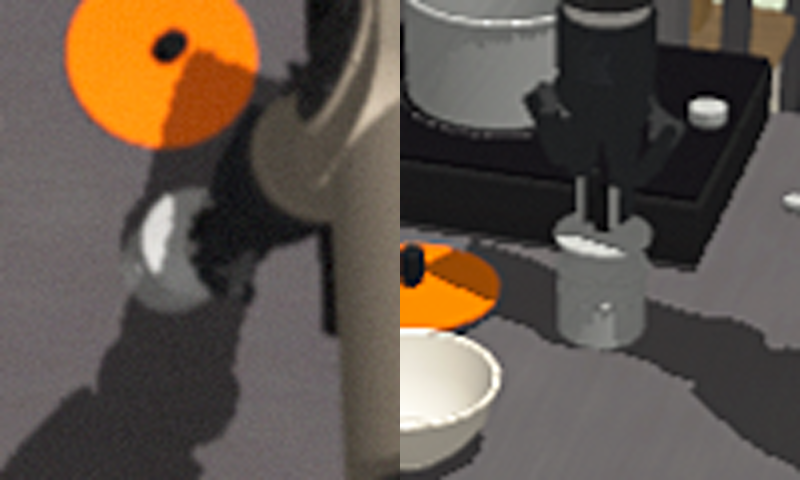

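Call:
drive_tool:
  commands:
    - {"linear": [-0.0057,0.002,0.005],"dr": [-0.4,-0.25,0],"jaw": 1}
    - {"linear": [0,0,0.006],"dr": [0,0,0],"jaw": 1}
    - {"linear": [0,0,0.002],"dr": [0,0,0],"jaw": 1}
    - {"linear": [0,0,0],"dr": [0,0,0],"jaw": 1}

```text
clock: 36.2
tcp_pos: [0.5345, -0.4293, 0.0915]
orientation: [2.465, 1.938, 0.002]
contact_force: [-0.2, -0.4, 0.9]
grip_width: 0.0193
```

```bash
python3 go.py .5327 -.427 .0758
```

```text
t 36.2 tcp [ 0.5345 -0.4293  0.0915] w 0.0193 F [-0.2293 -0.357   0.9126] q [ 0.8949  0.6764 -0.454   1.6168  0.3524  0.9243  0.0767]
level dr deg [ 0.3199  0.1573 -0.    ] yaw of y -13.65
M 
delta tool mm [ 1.8351 -2.3726 15.6733] rows 1 per row [ 1.8351 -2.3726 15.6733]
```

Call:
drive_tool:
  commands:
    - {"linear": [0.0013,-0.0018,0.005],"dr": [0.3,0.15,0],"jaw": 1}
    - {"linear": [0,0,0.004],"dr": [0,0,0],"jaw": 1}
    - {"linear": [0,0,0],"dr": [0,0,0],"jaw": 1}

```text
clock: 36.58
tcp_pos: [0.533, -0.4274, 0.0819]
orientation: [-2.469, -1.942, -0.0]
contact_force: [-0.3, -1.0, -1.2]
grip_width: 0.0193
```

```bash
python3 go.py .5327 -.427 .0758
```

```text
t 36.58 tcp [ 0.533  -0.4274  0.0819] w 0.0193 F [-0.2688 -0.9558 -1.1672] q [ 0.8921  0.6873 -0.4509  1.6224  0.3562  0.9146  0.0727]
level dr deg [-0.0039 -0.0106 -0.    ] yaw of y -13.64
M 
delta tool mm [ 0.2888 -0.3952  6.0516] rows 1 per row [ 0.2888 -0.3952  6.0516]
```

Call:
drive_tool:
  commands:
    - {"linear": [0.0003,-0.0004,0.003],"dr": [0,0,0],"jaw": 1}
    - {"linear": [0,0,0.002],"dr": [0,0,0],"jaw": 1}
    - {"linear": [0,0,0.0015],"dr": [0,0,0],"jaw": 1}
    - {"linear": [0,0,0.001],"dr": [0,0,0],"jaw": 1}

```text
clock: 37.08
tcp_pos: [0.533, -0.4271, 0.0757]
orientation: [2.469, 1.941, -0.0]
contact_force: [-3.6, 2.7, 9.9]
grip_width: 0.02
```

Call:
drive_tool:
  commands:
    - {"linear": [0,0,0.0015],"dr": [0,0,0],"jaw": 1}

```text
clock: 37.2
tcp_pos: [0.533, -0.4271, 0.0757]
orientation: [2.469, 1.941, -0.001]
contact_force: [-3.7, 3.4, 12.1]
grip_width: 0.0195
```

Call:
drive_tool:
  commands:
    - {"linear": [0,0,-0.0005],"dr": [0,0,0],"jaw": 1}
    - {"linear": [0,0,0],"dr": [0,0,0],"jaw": 0.6}
    - {"linear": [0,0,0],"dr": [0,0,0],"jaw": 0.3}
    - {"linear": [0,0,0],"dr": [0,0,0],"jaw": 0.2}
    - {"linear": [0,0,0],"dr": [0,0,0],"jaw": 0.2}
    - {"linear": [0,0,-0.02],"dr": [0,0,0],"jaw": 0.2}
    - {"linear": [0,0,-0.04],"dr": [0,0,0],"jaw": 0}
    - {"linear": [0,0,-0.04],"dr": [0,0,0],"jaw": 0}

```text
clock: 38.2
tcp_pos: [0.5318, -0.4261, 0.1779]
orientation: [-2.466, -1.939, 0.003]
contact_force: [0.5, -0.4, 0.5]
grip_width: 0.0855
```

```bash
python3 go.py .3 -.6 .25
```

```text
t 38.2 tcp [ 0.5318 -0.4261  0.1779] w 0.0855 F [ 0.4881 -0.3552  0.4706] q [ 0.9148  0.5854 -0.4859  1.5576  0.2972  1.0775  0.117 ]
level dr deg [-0.2515 -0.0746 -0.    ] yaw of y -13.63
M 
delta tool mm [-223.5125 -184.6156  -71.5641] rows 5 per row [-44.7025 -36.9231 -14.3128]
```

Call:
drive_tool:
  commands:
    - {"linear": [-0.02,-0.018,-0.04],"dr": [0,0,0],"jaw": 0}
    - {"linear": [-0.045,-0.037,-0.03],"dr": [0,0,0],"jaw": 0}
    - {"linear": [-0.045,-0.037,0],"dr": [0,0,0],"jaw": 0}
    - {"linear": [-0.045,-0.037,0],"dr": [0,0,0],"jaw": 0}
    - {"linear": [-0.045,-0.037,0],"dr": [0,0,0],"jaw": 0}
    - {"linear": [-0.02,-0.018,0],"dr": [0,0,0],"jaw": 0}
    - {"linear": [0,0,0],"dr": [0,0,0],"jaw": 0}

```text
clock: 39.08
tcp_pos: [0.3009, -0.6021, 0.2663]
orientation: [2.453, 1.937, 0.001]
contact_force: [0.3, 0.8, -0.0]
grip_width: 0.0854
```

Run:
```python
from fit import *
tg=dict(p1=(.6488,.2438,.104,.068,.071),p2=(.535,.4225,.092,.057,.060),p3=(.6635,-.0157,.078,.046,.049),p4=(.5327,-.427,.064,.035,.038))
rows=[]
for n in("top","side"):
  im=viewer.grab_frame(n)[:,:,::-1].copy(); cv2.imwrite(f"pics/{n}F.png",im); r_=[]
  for k,(x,y,z,r,R) in tg.items():
    c=proj(n,[[x,y,z]])[0].astype(int)-[40,40]
    cr=cv2.resize(im[c[1]:c[1]+80,c[0]:c[0]+80],None,fx=2.4,fy=2.4,interpolation=cv2.INTER_CUBIC)
    draw(cr,n,(x,y,z+.0015),R,2.4,c,(0,0,255)); r_.append(cr)
  rows.append(np.hstack(r_))
cv2.imwrite("pics/fin.png",np.vstack(rows))
```

```text
(no output)
```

View pics/fin.png

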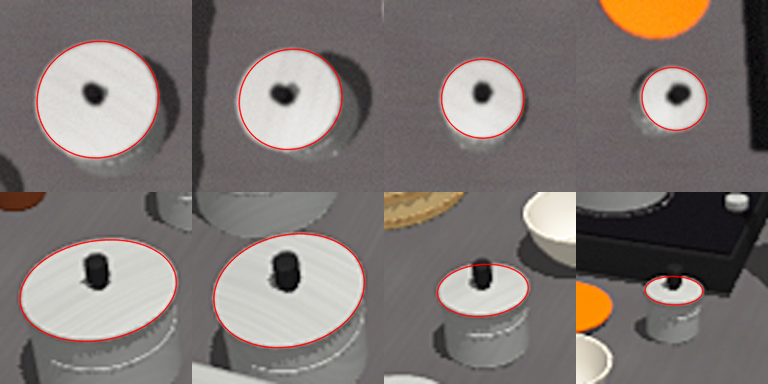

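View pics/sideF.png

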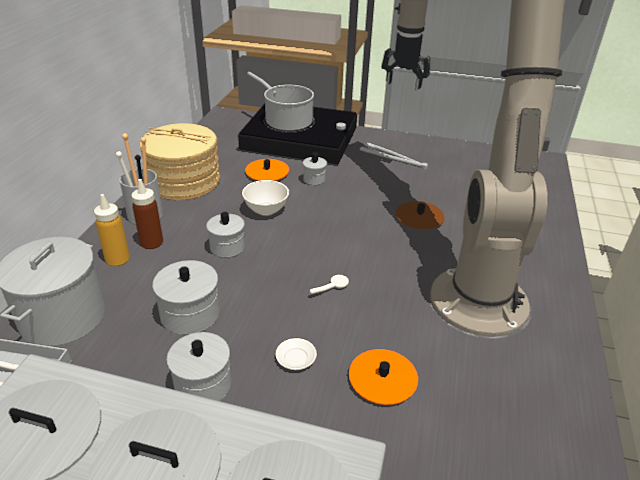

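View pics/topF.png

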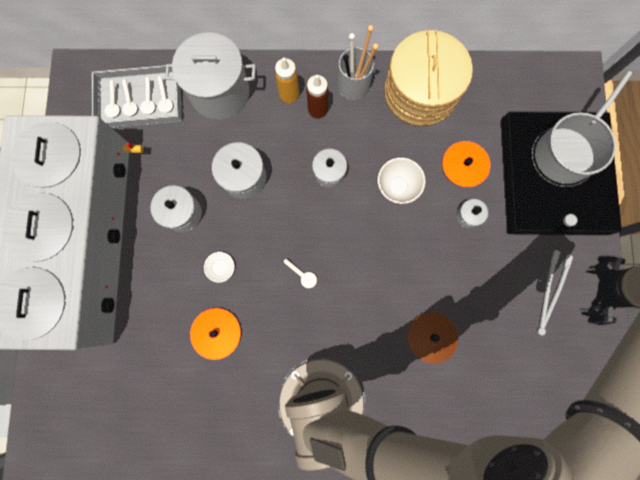

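All four lid outlines match the seated circles in both views, at top pixels (240,167), (173,205), (330,166) and (473,212). The pots, bowl and dish have not moved, and the robot is clear.

Run:
```python
from bench import job
print(job.hand_in())
```

```text
the job is handed in; nothing more can be done
None
```

All four steel lids are on their own pots (large, medium, largest, small, in that order). The job was handed in at about 39 s of the 107 s allowed.

- **Seating:** Each lid was lowered until it touched the rim, within about 0.4 mm of the calculated seated height, then released. Contact peaked at about 17 N.
- **Final pictures:** In both views, each lid's outline matches a level, fully seated lid. The pots, bowl and dish look unmoved, and the orange and brown look-alike lids were not touched.
- **Disagreements:** The two cameras differed by 2–4 mm on where the lids lay along y, so I used the average, and all four grasps held. While carrying the large lid I first turned the wrist the wrong way and turned it back; no joint reached its limit. No check failed.

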